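# Bundle a sample set in the centring clamp

## Task

Make up a set of three floor-board samples for taping: lay the two full-length samples from the sloping rack on top of the one that already lies loosely in the clamp, wooden faces up, so that the three make one pile with their long sides flush against the clamp's two posts. Then swing the clamp's lever until its jaws hold the whole pile tight by its ends, and let go. Leave the short sample in the rack and do not disturb the tape measure, the ink bottle and the black marker.

Things in the scene. Friction and masses are not known exactly. Their poses are not given: they have to be found in the camera images.
- board_a: wooden floor-board sample, plain plywood under a brown wooden face, a flat block 50 (x) x 105 (y) x 12 mm (z), 50 g; origin at the centre of its underside, z out of the wooden face, y along its length. It lies loosely, wooden face up, on the clamp's bed, up to 8 mm short of the posts and slightly turned; it is the bottom of the pile.
- board_b: wooden floor-board sample, plain plywood under a brown wooden face, a flat block 50 (x) x 105 (y) x 12 mm (z), 50 g; origin at the centre of its underside, z out of the wooden face, y along its length. It lies, wooden face up, in one of the three places of the rack, its length level and its lower long side against the lip.
- board_c: wooden floor-board sample, plain plywood under a brown wooden face, a flat block 50 (x) x 105 (y) x 12 mm (z), 50 g; origin at the centre of its underside, z out of the wooden face, y along its length. It lies like board_b in another place of the rack; either may go on the pile first.
- board_short: an odd sample of the same make, only 75 mm long (50 x 75 x 12 mm), in the remaining place of the rack; it stays there. Origin and axes as for the others.
- rack: fixed grey sheet-metal rack, 90 (x) x 360 (y) x 108 mm high; origin on the bench under its middle. Its shelf slopes up at 35 degrees (0.611 rad) towards its own +x, so the boards' faces look up and towards its -x. Three places 115 mm apart along y. The lip at the low edge, 11 mm high, has a 54 mm wide notch at the middle of each place for a finger; 60 mm of bare shelf lie above a board.
- clamp: fixed self-centring clamp, dark steel base 92 (x) x 240 (y) x 12 mm; origin on the bench under the middle of its bed. Bed 34 (x) x 76 (y) mm, top at z = 40 mm; the pile lies lengthwise along y, its top at 76 mm when full. Two steel posts, diameter 10 mm, up to z = 75 mm, at x = +30, y = -34 and +34 mm: a board touching both has its origin at x = 0. A finger has room between them.
- jaw_left: grey metal jaw with a smooth black plastic facing at the clamp's +y end, 42 mm wide in x, up to z = 76 mm; its flat inner face stands at y = +62.5 mm in the clamp's frame with the lever at 0 and moves 12 mm per radian of the lever towards the middle (origin at the clamp's origin with the lever at 0).
- jaw_right: the same jaw at the -y end, its face at y = -62.5 mm with the lever at 0; both jaws move together by rack and pinion.
- lever (a joint): clamp lever, rad, about the vertical axis through the clamp's origin: 0 fully open; it grows anticlockwise seen from above as the jaws close and meets a 105 mm pile at about 0.83, where the resistance rises (end stop 1.15). It turns stiffly (about 5 N at the handle) and stays where it is left. It starts between 0 and 0.15.
- lever_grip (a point): point on the axis of the lever's upright black handle, 21 mm in diameter, z = 22 to 60 mm, 100 mm from the lever's axis; this point is at z = 45 mm. With the lever at 0 it lies at (-88, +48) mm in the clamp's frame, and it swings along the clamp's -x side towards -y.
- tape_measure: yellow tape measure, 63 x 90 x 38 mm, bystander; origin under its middle
- ink_bottle: grey ink bottle with a black cap, standing upright, 49 mm across and 90 mm high, bystander; origin under its middle
- marker: black marker pen lying on the bench, 18 x 135 x 20 mm, bystander; origin under its middle
There are look-alikes about, which are no part of the job. What is shaped like the board_b but purple, white or yellow is not meant.

How it is judged:
By the outcome, as a careful person would: the job done as asked, in the order asked, and still so for the second after the job is handed in, with the robot touching nothing.
It also fails if it takes over 72 s, if anything falls off the work surface, if the arm or the gripper's body presses on something with over 40 N, if the wrist force passes 120 N, or if a joint passes its speed limit or range.

## Robot

A 7-joint arm with a two-finger parallel gripper is mounted at the origin on a cart in front of the work surface, level with it; the furniture and walls round the work are solid. World frame = base frame: x ahead of the robot, y to its left, z up, the work surface at z = 0. Lengths are in m, angles in rad, forces in N, time in s.
With the tool pointing down it reaches from about 0.425 to 0.925 m from the base axis. Payload 6.8 kg.
Tool frame: the origin (TCP) lies midway between the tips of the shut fingers; the grasp point (between the pads) lies 19 mm behind it (bot.pinch_z is the distance from the TCP to the grasp point, in m); z points along the fingers, y is the line along which they close (so a half turn about z gives the same grasp; the last joint's range is limited). The gripper opens to 85 mm and grips with 20 to 120 N. Pads are 22 mm wide; open, the fingers measure 114 mm over their backs; the gripper's body (76 mm by 85 mm) begins 54 mm behind the grasp point. The pads swing forward as they close: fully open they stand 13 mm farther back than shut.
Start: joints at [-1.345, 0.477, 0.022, 1.555, -0.011, 1.109, -0.083], TCP at [0.221, 0.638, 0.231] pointing down, gripper open.
Joint ranges: [-2.96, 2.96], [-0.34, 2.1], [-1.41, 1.46], [0.24, 2.44], [-1.37, 4.51], [0.17, 1.92], [-2.96, 2.96]. Speed limits (rad/s): [2.39, 2.39, 3.14, 3.14, 3.14, 3.14, 3.14].

## Interface

Orientations are given as a unit quaternion [w, x, y, z].
In Python, from station import bot, imaging gives the robot as it stands. The module is installed in compiled form; this text tells all that it offers.
- The arm moves only by the tool carry_out, never from a script. Its argument "targets" is a list of rows, each a list of 5 numbers: the shift along the tool's x, y, z in cm, then the turn about the tool's z in degrees, then the opening, from -1 (shut) to 1 (fully open). In form: [[x, y, z, yaw, gripper], ...]. A call has 1 to 12 rows; each row shifts and turns the commanded pose from where the row before left it, along the tool's axes as they then stand; what a row does not reach is not made up. A row lasts 1/10 s, in which the tool goes at most 50 mm and 8.59 degrees, less where a joint would pass 70% of its speed; a pose out of reach is approached as far as the arm can. A call is refused whole if a number of a shift passes 5 or a number of a turn 8.59, either way. A call with a gripper value outside its range is refused whole. The fingers move at their own pace and stop on an object; "force" is the grip in N (left out, the last holds). Time passes only in rows, so rows that do not move let the fingers close. It gives the time, the measured TCP pose, the force, the opening and the grip force at its end, in the units of the state.
- bot.get_obs(): the state, without advancing time (a new reading comes with each control period).
- imaging.read_camera(name): name is "scene" or "top" or "wrist"; returns the picture (400x640x3 uint8, red, green, blue); there is no depth.
- imaging.calibration(name): a dict with "fx", "fy", "cx", "cy" (pixels), "extrinsics" (4x4, takes a point from world to camera coordinates). Camera axes: x right, y up, looking along -z (the intrinsics and any distortion apply to the point x, -y, -z); pixel columns grow to the right and rows downward; lengths in m; the calibration is good to about 2 mm. The wrist camera is an equidistant fisheye: a pixel r from the principal point sees the ray r / f radians off the axis. A picture is of the moment at which its call begins: read the wrist's pose just before it. calibration takes no time and is no camera call; for the wrist camera it gives the pose at the moment of the call.
- bot.hand_in(): hands the job in; it is judged then, once.
The state is a dict: "t": time; "q": joint angles; "joint_vel": joint speeds; "joint_torque": joint torques, N m; "eef_pos": TCP position; "tool_rot": TCP orientation; "contact_force": force on the tool from outside, world axes, zero at the start; "torque": the same for the moment, N m; "gripper_width": opening from 0.0 (shut) to 1.0 (fully open); "grasp_force": force on a finger pad.
Only numpy, scipy, OpenCV 4.12 (cv2) and the standard library are available. Lean on these libraries where they do the work, as an engineer would, in place of code of your own. Each camera call takes 0.05 s, during which the arm holds its last target. There are 200 camera calls.

## Working session

There is one attempt and no reset: what is moved stays moved. The work goes in short steps, Python scripts to look and compute and a tool call to move; the robot and the scene stay as the last step left them, time stands still between calls to the robot, and variables do not carry over. Pictures are saved under pics/ and viewed, at most 10 in all, crops included, and the job is handed in when it is done.

Besides the shell and the picture viewer there is one more tool, called after "Call:" as name(argument=value, ...), one argument or row to a line, values as JSON. carry_out: Moves the arm, as the interface text tells. Its arguments: {"type":"object","properties":{"targets":{"type":"array"},"force":{"type":"number"}},"required":["targets"]}

```bash
mkdir -p pics
python3 - <<'E'
from station import bot, imaging
import cv2,numpy as np
o=bot.get_obs(); print(o['t'],o['eef_pos'],o['tool_rot'],o['gripper_width'],bot.pinch_z)
for n in ['scene','top']:
    im=imaging.read_camera(n); np.save(f'pics/{n}0.npy',im); cv2.imwrite(f'pics/{n}0.png',im[:,:,::-1])
    c=imaging.calibration(n); print(n,c['fx'],c['fy'],c['cx'],c['cy'],np.round(c['extrinsics'],4).tolist(),[k for k in c])
E
```

```text
0.0 [0.22097294 0.63718584 0.2303182 ] [-9.18439151e-05  1.66129684e-01  9.86103490e-01 -9.09291156e-04] 0.9999855229790995 0.0187
scene 373.44228972098983 373.44228972098983 323.9497318301952 204.0681095384478 [[0.8778, -0.479, -0.0091, -0.5453], [0.2235, 0.3927, 0.8921, -0.1537], [-0.4237, -0.7851, 0.4517, -1.0675], [0.0, 0.0, 0.0, 1.0]] ['fx', 'fy', 'cx', 'cy', 'extrinsics']
top 459.848531652154 459.848531652154 319.8951975977616 198.9841933608264 [[-0.0246, -0.9997, 0.0038, -0.1094], [0.9957, -0.0241, 0.0889, -0.5766], [-0.0888, 0.006, 0.996, -1.306], [0.0, 0.0, 0.0, 1.0]] ['fx', 'fy', 'cx', 'cy', 'extrinsics']
```

View pics/scene0.png

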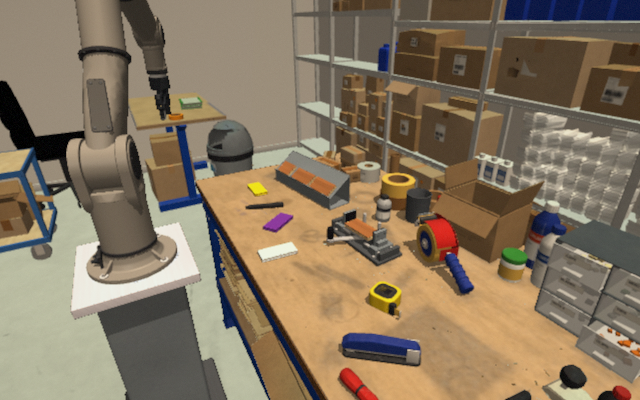

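View pics/top0.png

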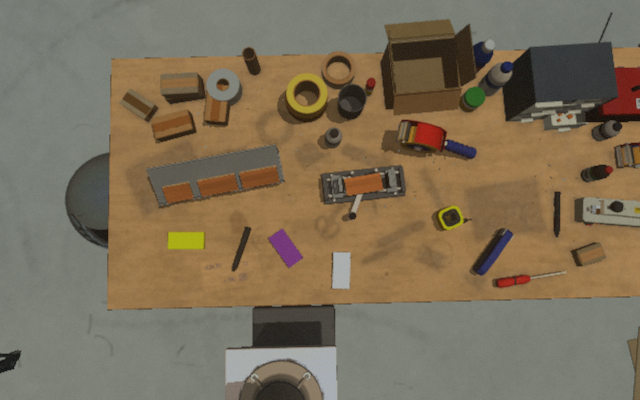

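Top view: the rack is at about (217,178) and holds three boards, at (177,192), (217,186) and (258,178). The clamp is at (363,184) with board_a on it. Yellow (186,240), purple (285,248) and white (341,270) are look-alikes, as are the loose wooden blocks at (138,104), (180,87), (173,125) and (215,110), which are not in the rack. The boards meant are the rack's two longer ones, middle and right; I'll confirm that in an enlarged crop.

```bash
cat > h.py <<'E'
import numpy as np, cv2
from scipy.spatial.transform import Rotation as R
from station import bot, imaging
def cal(n):
    c=imaging.calibration(n); return c
def proj(c,P,fish=False):
    P=np.atleast_2d(P); E=np.array(c['extrinsics']); p=P@E[:3,:3].T+E[:3,3]
    x,y,z=p[:,0],-p[:,1],-p[:,2]
    if fish:
        r=np.hypot(x,y); th=np.arctan2(r,z); s=th/np.maximum(r,1e-9)
    else: s=1/z
    return np.c_[c['cx']+c['fx']*x*s, c['cy']+c['fy']*y*s]
def ray(c,uv,fish=False):
    uv=np.atleast_2d(uv).astype(float); a=(uv[:,0]-c['cx'])/c['fx']; b=(uv[:,1]-c['cy'])/c['fy']
    if fish:
        r=np.hypot(a,b); k=np.sin(r)/np.maximum(r,1e-9); d=np.c_[a*k,-b*k,-np.cos(r)]
    else: d=np.c_[a,-b,-np.ones(len(a))]
    E=np.array(c['extrinsics']); Rw=E[:3,:3].T
    return -Rw@E[:3,3], d@E[:3,:3]
def atz(c,uv,z,fish=False):
    o,d=ray(c,uv,fish); return o+d*((z-o[2])/d[:,2])[:,None]
E
python3 - <<'E'
from h import *
im=np.load('pics/top0.npy')[125:225,140:420,::-1]
b=cv2.resize(im,None,fx=2.8,fy=2.8,interpolation=cv2.INTER_CUBIC)
s=np.load('pics/scene0.npy')[145:270,265:415,::-1]
s=cv2.resize(s,None,fx=2.5,fy=2.5,interpolation=cv2.INTER_CUBIC)
out=np.zeros((b.shape[0]+s.shape[0],b.shape[1],3),np.uint8); out[:b.shape[0]]=b; out[b.shape[0]:,:s.shape[1]]=s
cv2.imwrite('pics/crop0.png',out)
c=cal('top')
print(atz(c,[[149,170],[278,146],[159,206],[284,181]],.0).round(3),atz(c,[[363,184],[355,212],[350,217],[322,182]],.04).round(3))
E
```

```text
[[ 0.675  0.381  0.   ]
 [ 0.738 -0.003  0.   ]
 [ 0.567  0.351  0.   ]
 [ 0.632 -0.019  0.   ]] [[ 0.613 -0.248  0.04 ]
 [ 0.533 -0.223  0.04 ]
 [ 0.519 -0.208  0.04 ]
 [ 0.621 -0.131  0.04 ]]
```

View pics/crop0.png

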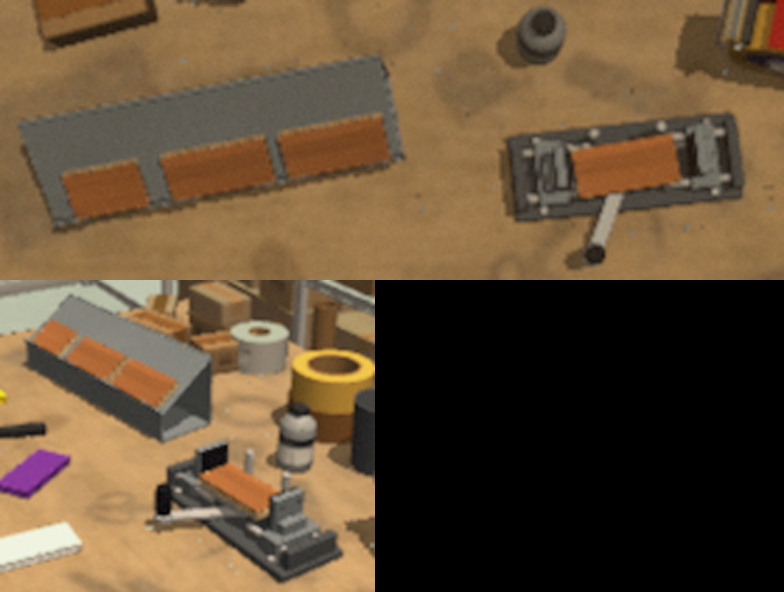

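The crop confirms the rack's left board (105,188 in the crop) is the short one. The middle (215,165) and right (335,145) boards are full length and brown, so they are the two meant. Next I go over there for a wrist view.

Call:
carry_out(
  targets=[
    [-5, 0, -1, 4.25, 1],
    [-5, 0, -1, 4.25, 1],
    [-5, 0, -1, 4.25, 1],
    [-5, 0, -1, 4.25, 1],
    [-5, 0, -1, 4.25, 1],
    [-5, 0, -1, 4.25, 1],
    [-5, 0, -1, 4.25, 1],
    [-5, 0, -1, 4.25, 1],
    [-5, 0, 0, 4.25, 1],
    [-5, 0, 0, 4.25, 1],
    [-5, 0, 0, 4.25, 1],
    [-5, 0, 0, 4.25, 1],
  ],
)

```text
t: 1.3
eef_pos: [0.6434, 0.2481, 0.3091]
tool_rot: [-0.0, 0.576, 0.818, -0.0]
contact_force: [-0.0, 1.1, 0.1]
gripper_width: 0.999
grasp_force: 0.0
```

Call:
carry_out(
  targets=[
    [-5, -1, 0, 4.25, 1],
    [-5, -1, 0, 4.25, 1],
    [-4, -1, 0, 2, 1],
    [-3, -1, 0, 0, 1],
    [0, 0, 0, 0, 1],
    [0, 0, 0, 0, 1],
  ],
)

```text
t: 1.9
eef_pos: [0.6469, 0.0774, 0.3096]
tool_rot: [-0.0, 0.648, 0.762, -0.0]
contact_force: [-0.0, 0.4, 0.5]
gripper_width: 0.995
grasp_force: 0.0
```

Run:
```python
from h import *
o=bot.get_obs(); print(o['t'],o['eef_pos'],R.from_quat(np.roll(o['tool_rot'],-1)).as_matrix().round(3).tolist(),o['contact_force'])
c=cal('wrist'); im=imaging.read_camera('wrist'); np.save('pics/w1.npy',im); np.save('pics/w1c.npy',c,allow_pickle=True)
cv2.imwrite('pics/w1.png',im[:,:,::-1]); print(c['fx'],c['cx'],c['cy'],np.round(c['extrinsics'],4).tolist())
```

```text
1.9 [0.64688722 0.0773854  0.30956793] [[-0.161, 0.987, -0.0], [0.987, 0.161, 0.0], [0.0, -0.0, -1.0]] [-0.032091    0.37095806  0.52026911]
309.70691628693146 315.49041842800494 202.86009312698678 [[0.9869, 0.1611, 0.0008, -0.6518], [-0.1546, 0.948, -0.2781, 0.0845], [-0.0456, 0.2743, 0.9606, -0.4448], [0.0, 0.0, 0.0, 1.0]]
```

View pics/w1.png

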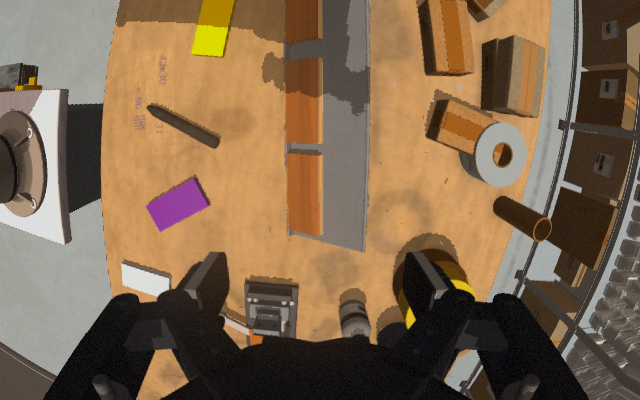

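The wrist view shows the rack running vertically. Its right end is at (288,233)–(365,250), with the right board at (305,190) and the middle board at (305,100). The clamp is at (270,310). I enlarge the rack end.

Run:
```python
from h import *
im=np.load('pics/w1.npy')[30:260,270:380,::-1]
b=cv2.resize(im[:120],None,fx=5,fy=5,interpolation=cv2.INTER_CUBIC); b2=cv2.resize(im[115:],None,fx=5,fy=5,interpolation=cv2.INTER_CUBIC)
o=np.hstack([cv2.resize(im[:115],None,fx=3.6,fy=5),cv2.resize(im[115:],None,fx=3.6,fy=5)])
cv2.imwrite('pics/w1crop.png',o[:600,:800]); print(o.shape)
```

```text
(575, 792, 3)
```

View pics/w1crop.png

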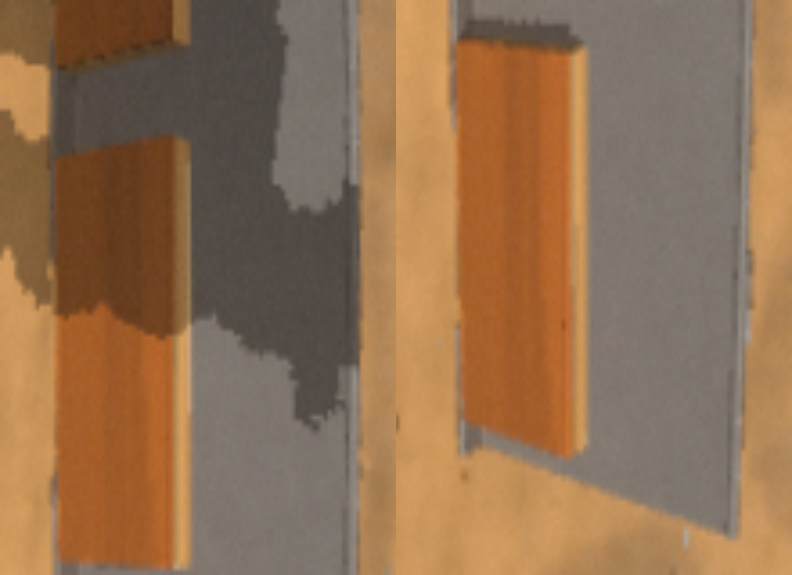

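```bash
cat >> h.py <<'E'
C35,S35=np.cos(np.radians(35)),np.sin(np.radians(35))
def rack_pt(p,s,y,n):  # p: x,y,yaw ; s up slope from low edge, n normal
    X=-.045+s*C35-n*S35; Z=.108-.09*np.tan(np.radians(35))+s*S35+n*C35
    c,sn=np.cos(p[2]),np.sin(p[2]); return np.array([p[0]+c*X-sn*y,p[1]+sn*X+c*y,Z])
E
python3 - <<'E'
from h import *
from scipy.optimize import least_squares
c=np.load('pics/w1c.npy',allow_pickle=True).item()
obs=[('R',-1,0,288.3,229.4),('R',-1,1,318.9,236.6),('R',1,0,286.9,153),('R',1,1,318.9,154.4),
('M',-1,0,285.8,143.6),('M',-1,1,318.6,144),('M',1,0,285.8,61.4),('M',1,1,319.2,57.4),('S',-1,0,285.8,43.6),('S',-1,1,318.6,39)]
L={'R':.105,'M':.105,'S':.075}
def f(v):
    p=v[:3]; s0=v[3]; Y=dict(R=v[4],M=v[5],S=v[6]); r=[]
    for b,e,h,u,w in obs:
        P=rack_pt(p,s0+h*.05,Y[b]+e*L[b]/2,.012); r+=list((proj(c,P,True)[0]-[u,w]))
    r+=list(proj(c,rack_pt(p,.1099,-.18,0),True)[0]-[365,252.4])
    r.append((s0-.003)/.002)
    return np.array(r)
s=least_squares(f,[.645,.17,.163,.003,-.115,0,.115]); print(s.x.round(4),f(s.x).round(1))
t=cal('top'); p=s.x[:3]
print(proj(t,np.array([rack_pt(p,.1099,-.18,0),rack_pt(p,.1099,.18,0)])).round(1),'vs 278,146 / 149,170')
for n,(ss,y,nn) in dict(end=(0,-.18,0),Rc=(s.x[3]+.025,s.x[4],.012),gap=(.003,(s.x[5]+.0525+s.x[6]-.0375)/2,0)).items(): print(n,rack_pt(p,ss,y,nn).round(4))
np.save('rack.npy',s.x)
E
```

```text
[ 0.6476  0.166   0.1654  0.0007 -0.1164  0.0009  0.1141] [ 0.6 -0.3  0.1  0.4 -0.1 -0.6  0.   0.5  0.8 -0.7  0.3  0.7  0.   0.3
 -0.6 -0.4  0.   0.7 -0.1 -0.7 -0.9 -0.1 -1.1]
[[275.2 143.7]
 [145.4 168.2]] vs 278,146 / 149,170
end [ 0.6329 -0.019   0.045 ]
Rc [0.6364 0.0461 0.0696]
gap [0.5949 0.2231 0.0467]
```

The fit is good to about 1 pixel. The tool can only point straight down, so a board cannot be straddled on the slope. My plan is to slide each board along the lip until it overhangs the rack's open right end and grip it there. I then lay it flat on the bench, regrasp it at its middle and stack it. First I try dragging the right board by fingertip pressure.

Call:
carry_out(
  targets=[
    [-0.5, -0.5, 4.4, 0, -1],
    [-0.5, -0.5, 4.4, 0, -1],
    [-0.5, -0.5, 4.4, 0, -1],
    [-0.5, -0.5, 4.4, 0, -1],
    [-0.5, -0.5, 4.4, 0, -1],
    [-0.4, -0.7, 0, 0, -1],
    [0, 0, 0, 0, -1],
    [0, 0, 0, 0, -1],
  ],
)

```text
t: 2.75
eef_pos: [0.6223, 0.0452, 0.0923]
tool_rot: [0.001, 0.647, 0.763, 0.002]
contact_force: [-0.5, 0.4, 0.6]
gripper_width: -0.003
grasp_force: 0.0
```

Call:
carry_out(
  targets=[
    [0, 0, 0.8, 0, -1],
    [0, 0, 0.5, 0, -1],
    [0, 0, 0.3, 0, -1],
    [0, 0, 0, 0, -1],
  ],
)

```text
t: 3.15
eef_pos: [0.62, 0.0445, 0.0734]
tool_rot: [-0.0, 0.647, 0.763, -0.0]
contact_force: [-0.9, 0.2, -0.2]
gripper_width: 0.001
grasp_force: 0.0
```

Call:
carry_out(
  targets=[
    [0, 0, 0.3, 0, -1],
    [0, 0, 0.2, 0, -1],
    [0, 0, 0, 0, -1],
  ],
)

```text
t: 3.45
eef_pos: [0.62, 0.0443, 0.0684]
tool_rot: [-0.0, 0.647, 0.763, -0.0]
contact_force: [-0.1, -0.3, 0.4]
gripper_width: 0.0
grasp_force: 0.0
```

Call:
carry_out(
  targets=[
    [0, 0, 0.2, 0, -1],
    [0, 0, 0.1, 0, -1],
    [0, 0, 0, 0, -1],
  ],
)

```text
t: 3.75
eef_pos: [0.6201, 0.0443, 0.0656]
tool_rot: [-0.0, 0.647, 0.763, -0.0]
contact_force: [-0.1, 0.1, -0.7]
gripper_width: 0.003
grasp_force: 0.0
```

Call:
carry_out(
  targets=[
    [0, 0, 0.2, 0, -1],
    [0, 0, 0, 0, -1],
  ],
)

```text
t: 3.95
eef_pos: [0.6206, 0.0443, 0.0643]
tool_rot: [0.0, 0.647, 0.762, 0.0]
contact_force: [-0.3, 0.3, 4.1]
gripper_width: 0.003
grasp_force: 2.2
```

Call:
carry_out(
  targets=[
    [0, 0, 0.1, 0, -1],
    [-0.5, 0, 0, 0, -1],
    [-0.5, 0, 0, 0, -1],
    [-0.5, 0, 0, 0, -1],
    [-0.5, 0, 0, 0, -1],
    [0, 0, 0, 0, -1],
  ],
)

```text
t: 4.55
eef_pos: [0.6237, 0.027, 0.0641]
tool_rot: [-0.001, 0.646, 0.763, 0.001]
contact_force: [-4.9, 5.0, 11.4]
gripper_width: -0.002
grasp_force: 5.9
```

Run:
```python
from h import *
o=bot.get_obs(); print(o['eef_pos'],o['contact_force'])
c=cal('wrist'); im=imaging.read_camera('wrist'); np.save('pics/w2.npy',im); np.save('pics/w2c.npy',c,allow_pickle=True)
cv2.imwrite('pics/w2.png',im[:,:,::-1])
p=np.load('rack.npy'); print(proj(c,np.array([rack_pt(p,p[3]+a,p[4]+b,.012) for a in(0,.05) for b in (-.0525,.0525)]),True).round(0))
```

```text
[0.62368442 0.02702695 0.06406288] [-4.92696714  4.97127707 11.36856612]
[[306. 306.]
 [304. 118.]
 [385. 335.]
 [404. 120.]]
```

View pics/w2.png

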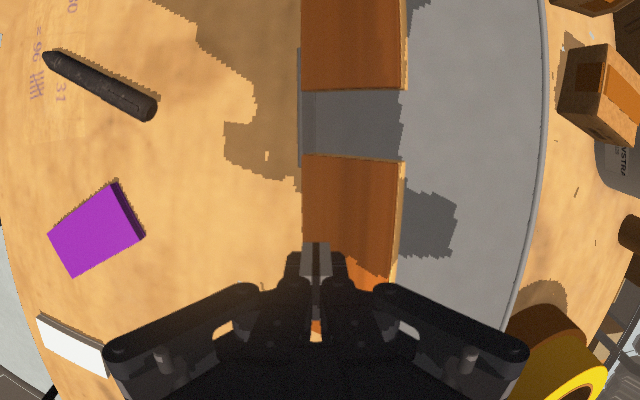

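The picture shows the right board's left end moved from row 119 to about row 156, so the drag works. I continue.

Call:
carry_out(
  targets=[
    [-0.5, 0, 0, 0, -1],
    [-0.5, 0, 0, 0, -1],
    [-0.5, 0, 0, 0, -1],
    [-0.5, 0, 0, 0, -1],
    [-0.5, 0, 0, 0, -1],
    [-0.3, 0, 0, 0, -1],
    [0, 0, 0, 0, -1],
  ],
)

```text
t: 5.3
eef_pos: [0.6283, -0.0005, 0.0641]
tool_rot: [-0.001, 0.646, 0.763, 0.001]
contact_force: [-4.6, 5.3, 13.3]
gripper_width: -0.0
grasp_force: 5.9
```

Call:
carry_out(
  targets=[
    [0, 0, -2, 0, -1],
    [0, 0, -4, 0, -1],
    [0, 0, -4, 0, 1],
    [3, 0, -4, 0, 1],
    [3, 1, -4, 0, 1],
    [0, 1, -3, 0, 1],
    [0, 0, 0, 0, 1],
    [0, 0, 0, 0, 1],
  ],
)

```text
t: 6.1
eef_pos: [0.6381, 0.0586, 0.2723]
tool_rot: [0.0, 0.647, 0.762, 0.0]
contact_force: [0.2, -0.0, -0.6]
gripper_width: 0.987
grasp_force: 0.0
```

Run:
```python
from h import *
o=bot.get_obs(); print(o['t'],o['eef_pos'],o['contact_force'])
c=cal('wrist'); im=imaging.read_camera('wrist'); np.save('pics/w3.npy',im); np.save('pics/w3c.npy',c,allow_pickle=True)
b=im[80:380,150:450,::-1]
cv2.imwrite('pics/w3.png',cv2.resize(b,None,fx=2,fy=2,interpolation=cv2.INTER_CUBIC))
p=np.load('rack.npy'); print(proj(c,np.array([rack_pt(p,p[3]+a,p[4]+b-.045,.012) for a in(0,.05) for b in (-.0525,.0525)]),True).round(0), proj(c,np.array([rack_pt(p,0,-.18,0),rack_pt(p,.1099,-.18,0)]),True))
```

```text
6.1 [0.63811591 0.05863524 0.27229127] [ 0.18646405 -0.04081262 -0.59129695]
[[296. 259.]
 [294. 179.]
 [329. 270.]
 [330. 185.]] [[300.69786461 232.18532161]
 [379.88219858 252.47386774]]
```

View pics/w3.png

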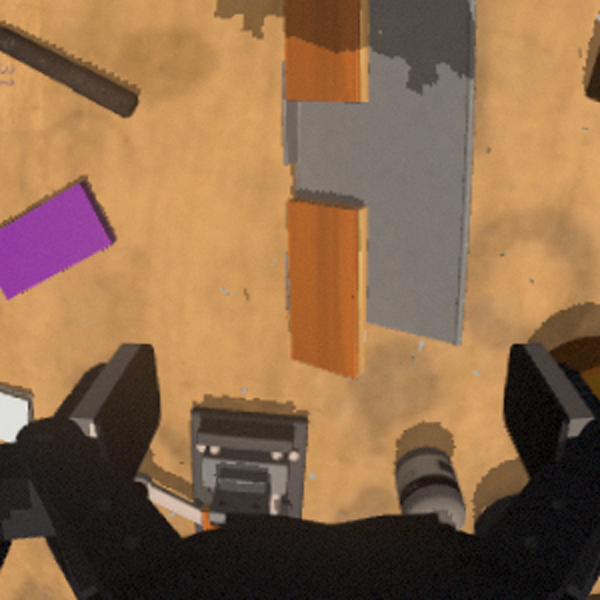

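The right board now overhangs the rack end by about 34 mm, with its corners at (294,180) and (295,259) in the wrist picture, where I predicted them. I grip the overhang.

Call:
carry_out(
  targets=[
    [-3, 0, 0, 0, 1],
    [-3, 0, 2, 0, 1],
    [-3.4, 0, 3, 0, 1],
    [0, 0, 4, 0, 1],
    [0, 0, 4, 0, 1],
    [0, 0, 4, 0, 1],
    [0, 0, 3, 0, 1],
    [0, 0, 2, 0, 1],
    [0, 0, 1, 0, 1],
    [0, 0, 0, 0, 1],
  ],
)

```text
t: 7.15
eef_pos: [0.6512, -0.0345, 0.0397]
tool_rot: [-0.002, 0.647, 0.762, -0.002]
contact_force: [0.5, -0.1, -0.3]
gripper_width: 0.998
grasp_force: 0.0
```

Call:
carry_out(
  targets=[
    [0, 0, 0, 0, 0.4],
    [0, 0, 0, 0, 0.2],
    [0, 0, 0, 0, 0.1],
    [0, 0, 0, 0, 0],
    [0, 0, 0, 0, -0.2],
    [0, 0, 0, 0, -0.4],
    [0, 0, 0, 0, -0.4],
    [0, 0, 0, 0, -0.4],
  ],
  force=40,
)

```text
t: 7.95
eef_pos: [0.653, -0.0348, 0.0433]
tool_rot: [0.0, 0.647, 0.762, -0.0]
contact_force: [-4.0, -1.5, 7.8]
gripper_width: 0.517
grasp_force: 39.0
```

Call:
carry_out(
  targets=[
    [0, 0, -0.5, 0, -0.4],
    [0, 0, -0.5, 0, -0.4],
    [0, 0, -1, 0, -0.4],
    [0, 0, -2, 0, -0.4],
    [0, 0, -2, 0, -0.4],
    [0, 0, -2, 0, -0.4],
    [0, 0, 0, 0, -0.4],
  ],
)

```text
t: 8.65
eef_pos: [0.6556, -0.0341, 0.1257]
tool_rot: [0.002, 0.647, 0.762, 0.002]
contact_force: [0.9, -0.5, -0.5]
gripper_width: 0.516
grasp_force: 40.4
```

Run:
```python
from h import *
o=bot.get_obs(); print(o['t'],o['eef_pos'],o['contact_force'],o['gripper_width'],o['grasp_force'])
im=imaging.read_camera('wrist')[100:400,120:500,::-1]; s=imaging.read_camera('scene')[140:260,270:410,::-1]
a=cv2.resize(im,(400,316)); b=cv2.resize(s,(370,316),interpolation=cv2.INTER_CUBIC)
cv2.imwrite('pics/g1.png',np.hstack([a,b]))
```

```text
8.65 [ 0.65561639 -0.03408728  0.12567262] [ 0.88010606 -0.49628427 -0.525403  ] 0.5160977520660919 40.384856038726866
```

View pics/g1.png

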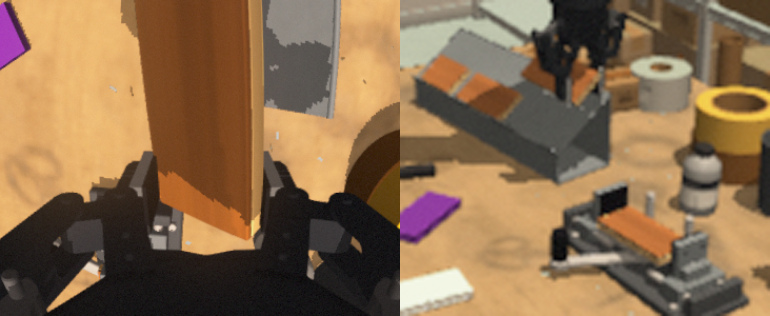

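The board is held tilted at the rack end. I carry it to the free bench spot between the rack and the purple sample.

Call:
carry_out(
  targets=[
    [-0.9, -2, 0, 0, -0.4],
    [-0.9, -3, 0, 0, -0.4],
    [-0.9, -3, 0, 0, -0.4],
    [-0.9, -3.2, 0, 0, -0.4],
    [0, 0, 2.5, 0, -0.4],
    [0, 0, 3, 0, -0.4],
    [0, 0, 3, 0, -0.4],
    [0, 0, 2, 0, -0.4],
    [0, 0, 0.8, 0, -0.4],
    [0, 0, 0.2, 0, -0.4],
    [0, 0, 0.2, 0, -0.4],
    [0, 0, 0, 0, -0.4],
  ],
)

```text
t: 9.95
eef_pos: [0.5492, -0.0878, 0.0056]
tool_rot: [0.0, 0.647, 0.763, 0.0]
contact_force: [0.1, 0.3, -0.2]
gripper_width: 0.513
grasp_force: 40.4
```

Call:
carry_out(
  targets=[
    [0, 0, 0.3, 0, -0.4],
    [0, 0, 0, 0, -0.4],
    [0, 0, 0, 0, 0.12],
    [0, 0, 0, 0, 0.2],
    [0, 0, 0, 0, 0.4],
    [0, 0, 0, 0, 0.7],
    [0, 0, 0, 0, 1],
    [0, 0, 0, 0, 1],
    [0, 0, 0, 0, 1],
  ],
)

```text
t: 10.85
eef_pos: [0.5486, -0.0877, 0.002]
tool_rot: [-0.0, 0.647, 0.763, -0.0]
contact_force: [0.0, 0.2, -0.6]
gripper_width: 1.001
grasp_force: 0.0
```

Call:
carry_out(
  targets=[
    [0, 0, -1, 0, 1],
    [0, 0, -4, 0, 1],
    [0, 0, -5, 0, 1],
    [0, 0, -5, 0, 1],
    [0, 0, -3, 0, 1],
    [0, 0, 0, 0, 1],
  ],
)

```text
t: 11.45
eef_pos: [0.5515, -0.0884, 0.1874]
tool_rot: [0.003, 0.647, 0.762, 0.003]
contact_force: [1.2, -0.3, -0.1]
gripper_width: 0.997
grasp_force: 0.0
```

```bash
cat >> h.py <<'E'
def boards(im,c,z,fish,amin=150):
    """brown wooden faces: min-area rectangles of contours back-projected on plane z"""
    hsv=cv2.cvtColor(im,cv2.COLOR_RGB2HSV)
    m=cv2.inRange(hsv,(4,165,60),(13,255,255)); m=cv2.morphologyEx(m,cv2.MORPH_OPEN,np.ones((3,3)))
    out=[]
    for k in cv2.findContours(m,cv2.RETR_EXTERNAL,cv2.CHAIN_APPROX_NONE)[0]:
        if cv2.contourArea(k)<amin: continue
        P=atz(c,k[:,0],z,fish)[:,:2]; r=cv2.minAreaRect((P*1000).astype(np.float32))
        (x,y),(w,h),a=r
        if w>h: w,h,a=h,w,a-90
        a=(a+90)%180-90
        out.append((k[:,0].mean(0).round(),round(x,1),round(y,1),round(w,1),round(h,1),round(a,1)))
    return out
E
python3 - <<'E'
from h import *
o=bot.get_obs(); print(o['t'],o['eef_pos'],o['contact_force'])
c=cal('wrist'); im=imaging.read_camera('wrist'); np.save('pics/w4.npy',im); np.save('pics/w4c.npy',c,allow_pickle=True); cv2.imwrite('pics/w4.png',im[:,:,::-1])
for b in boards(im,c,.012,True): print('w',b)
t=cal('top')
im=imaging.read_camera('top'); np.save('pics/t4.npy',im)
for b in boards(im,t,.012,False,80): print('t',b)
E
```

```text
11.45 [ 0.5515441  -0.08837536  0.18740251] [ 1.17469111 -0.31277789 -0.06097706]
w (array([343., 319.]), 618.7, -255.6, 56.5, 70.5, 9.4)
w (array([315., 145.]), 546.6, -50.5, 49.4, 103.5, 7.7)
t (array([177., 193.]), 602.3, 293.8, 44.9, 79.1, 9.1)
t (array([218., 185.]), 621.9, 175.6, 45.0, 106.1, 9.1)
t (array([364., 184.]), 615.9, -251.6, 50.4, 106.7, 10.0)
```

Board_b lies flat, face up, at (0.547,-0.051). The top-camera mask still shows the other boards in place. I take one wrist look at the clamp.

Call:
carry_out(
  targets=[
    [-3, 0.2, -1, 0, 1],
    [-4.5, 0.2, -2, 0, 1],
    [-5, 0.2, -2, 0, 1],
    [-5, 0.2, -2, 0, 1],
    [-4.5, 0.2, -1, 0, 1],
    [-2.5, 0, 0, 0, 1],
    [0, 0, 0, 0, 1],
    [0, 0, 0, 0, 1],
  ],
)

```text
t: 12.35
eef_pos: [0.596, -0.3204, 0.2569]
tool_rot: [-0.002, 0.647, 0.762, -0.0]
contact_force: [0.3, -0.3, -0.5]
gripper_width: 0.999
grasp_force: 0.0
```

Run:
```python
from h import *
o=bot.get_obs(); print(o['t'],o['eef_pos'])
c=cal('wrist'); im=imaging.read_camera('wrist'); np.save('pics/w5.npy',im); np.save('pics/w5c.npy',c,allow_pickle=True)
for b in boards(im,c,.052,True): print('w',b)
print(proj(c,[[.613,-.248,.04]],True))
u,v=proj(c,[[.613,-.248,.04]],True)[0].astype(int); u0,v0=max(u-130,0),max(v-100,0); print(u0,v0)
cv2.imwrite('pics/w5.png',cv2.resize(im[v0:v0+200,u0:u0+260,::-1],None,fx=3,fy=3,interpolation=cv2.INTER_CUBIC))
```

```text
12.35 [ 0.59599746 -0.32043821  0.25690737]
w (array([341., 118.]), 612.2, -248.8, 49.3, 103.8, 8.7)
[[340.21975032 117.45517779]]
210 17
```

View pics/w5.png

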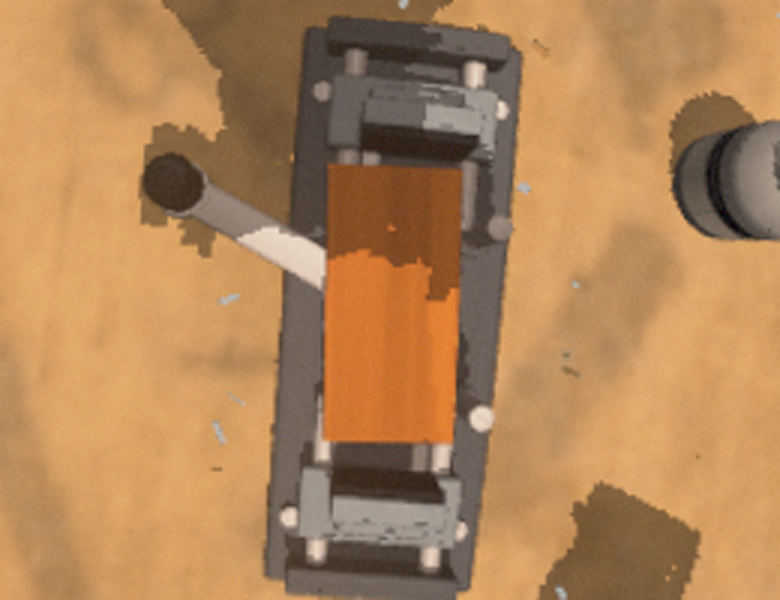

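The view shows the post tops at crop (499,228) and (481,418), the handle top at (173,181), and board_a at crop (393,303).

Run:
```python
from h import *
c=np.load('pics/w5c.npy',allow_pickle=True).item()
f=lambda x,y,z: atz(c,[[210+(x+.5)/3-.5,17+(y+.5)/3-.5]],z,True)[0]
a,b=f(499,228,.075),f(481,418,.075); h=f(173,181,.06)
d=(a-b)[:2]; yaw=np.arctan2(-d[0],d[1]); print('posts',a,b,np.hypot(*d),np.degrees(yaw))
# base right edge / base ends for yaw check, z=.012
k=[f(521,48,.012),f(468,590,.012)]; e=(k[0]-k[1])[:2]; print('edge yaw',np.degrees(np.arctan2(-e[0],e[1])),np.hypot(*e))
ex=np.array([np.cos(yaw),np.sin(yaw)]); ey=np.array([-np.sin(yaw),np.cos(yaw)])
O=(a+b)[:2]/2-.030*ex; print('O',O)
q=h[:2]-O; hx,hy=q@ex,q@ey; print('handle',h,hx,hy,np.hypot(hx,hy),'lever',np.arctan2(hy,hx)-np.arctan2(.048,-.088))
A=np.array([.6122,-.2488])-O; print('A in clamp',A@ex,A@ey)
o=bot.get_obs(); T=R.from_quat(np.roll(o['tool_rot'],-1)).as_matrix(); print('tool yaw',np.degrees(np.arctan2(T[1,1],T[0,1])))
v=np.array([.5466,-.0505])-o['eef_pos'][:2]; print('to board B in tool',v@T[:2,0],v@T[:2,1])
np.save('clamp.npy',[*O,yaw])
```

```text
posts [ 0.64270211 -0.21541857  0.075     ] [ 0.64861114 -0.2827481   0.075     ] 0.06758833379402039 5.0155865099352885
edge yaw 4.8411600678074915 0.23662210766121583
O [ 0.6157715  -0.25170614]
handle [ 0.52634186 -0.2161226   0.06      ] -0.08597624801394611 0.04326582474414722 0.09624887954333201 lever 0.03311847623804631
A in clamp -0.003303745628602444 0.0032072559158575448
tool yaw 9.415038429100985
to board B in tool 0.27327134870859104 -0.005214929744689104
```

Call:
carry_out(
  targets=[
    [3, 0, 0, 0, 1],
    [4.5, 0, 0, 0, 1],
    [5, -0.1, 0, 0, 1],
    [5, -0.2, 0, 0, 1],
    [5, -0.2, 2, 0, 1],
    [4.8, 0, 4, 0, 1],
    [0, 0, 5, 0, 1],
    [0, 0, 5, 0, 1],
    [0, 0, 4, 0, 1],
    [0, 0, 3, 0, 1],
    [0, 0, 1.8, 0, 1],
    [0, 0, 0.7, 0, 1],
  ],
)

```text
t: 13.6
eef_pos: [0.5475, -0.0632, 0.0113]
tool_rot: [-0.002, 0.646, 0.763, -0.001]
contact_force: [-0.6, 0.2, 0.0]
gripper_width: 0.999
grasp_force: 0.0
```

Call:
carry_out(
  targets=[
    [0, 0, 0, 0, 1],
    [0, 0, 0, 0, 0.5],
    [0, 0, 0, 0, 0.2],
    [0, 0, 0, 0, -0.4],
    [0, 0, 0, 0, -0.4],
    [0, 0, 0, 0, -0.4],
  ],
  force=30,
)

```text
t: 14.2
eef_pos: [0.5501, -0.0652, 0.0139]
tool_rot: [0.0, 0.647, 0.763, 0.0]
contact_force: [-0.1, -0.1, 0.2]
gripper_width: 0.298
grasp_force: 0.0
```

Call:
carry_out(
  targets=[
    [0, 0, -0.5, 0, 1],
    [1.5, -0.1, 0, 0, 1],
    [0, 0, 0, 0, 1],
    [0, 0, 0, 0, 1],
    [0, 0, 0, 0, 1],
    [0, 0, 0, 0, 1],
  ],
)

```text
t: 14.8
eef_pos: [0.5464, -0.0509, 0.0185]
tool_rot: [0.0, 0.647, 0.762, -0.0]
contact_force: [-0.7, 0.3, -0.8]
gripper_width: 0.997
grasp_force: 0.0
```

Run:
```python
from h import *
print(bot.get_obs()['eef_pos'])
c=cal('wrist'); im=imaging.read_camera('wrist')
for b in boards(im,c,.012,True): print('w',b)
t=cal('top'); im=imaging.read_camera('top')
for b in boards(im,t,.012,False,40): print('t',b)
```

```text
[ 0.54641391 -0.05088344  0.01848555]
w (array([312., 236.]), 546.1, -50.0, 49.0, 103.6, 7.4)
t (array([177., 193.]), 602.4, 292.8, 44.9, 77.2, 9.1)
t (array([217., 185.]), 622.8, 175.5, 44.1, 107.1, 7.4)
t (array([364., 184.]), 616.6, -251.7, 50.4, 106.1, 10.0)
```

Board_b has not moved and the tool is centred over it. I lower, grip and lift.

Call:
carry_out(
  targets=[
    [0, 0, 0.9, 0, 1],
    [0, 0, 0.8, 0, 1],
    [0, 0, 0, 0, 1],
    [0, 0, 0, 0, 0.5],
    [0, 0, 0, 0, 0.2],
    [0, 0, 0, 0, -0.4],
    [0, 0, 0, 0, -0.4],
    [0, 0, 0, 0, -0.4],
  ],
  force=30,
)

```text
t: 15.7
eef_pos: [0.5467, -0.0507, 0.0018]
tool_rot: [0.0, 0.647, 0.762, 0.0]
contact_force: [0.0, -0.2, 2.6]
gripper_width: 0.572
grasp_force: 31.3
```

Call:
carry_out(
  targets=[
    [0, 0, -2, 0, -0.4],
    [0, 0, -4, 0, -0.4],
    [0, 0, -4, 0, -0.4],
    [-2.5, 0.4, -2, 0, -0.4],
    [-4, 0.7, 0, 0, -0.4],
    [-4.5, 0.7, 0, 0, -0.4],
    [-4.5, 0.7, 0, 0, -0.4],
    [-3.5, 0.5, 0, 0, -0.4],
    [-1.9, 0.3, 0, 0, -0.4],
    [0, 0, 0, 4.3, -0.4],
    [0, 0, 0, 0, -0.4],
    [0, 0, 0, 0, -0.4],
  ],
)

```text
t: 16.9
eef_pos: [0.6128, -0.2507, 0.1211]
tool_rot: [-0.001, 0.674, 0.739, -0.0]
contact_force: [-0.2, 0.4, -0.1]
gripper_width: 0.572
grasp_force: 31.4
```

```bash
cat >> h.py <<'E'
def inclamp(p):
    O=np.load('clamp.npy'); d=np.array(p)[:2]-O[:2]; c,s=np.cos(O[2]),np.sin(O[2]); return np.array([c*d[0]+s*d[1],-s*d[0]+c*d[1]])
def st():
    o=bot.get_obs(); T=R.from_quat(np.roll(o['tool_rot'],-1)).as_matrix(); y=np.degrees(np.arctan2(T[1,1],T[0,1]))
    print('t',round(o['t'],2),'tcp',o['eef_pos'].round(4),'clamp xy mm',(inclamp(o['eef_pos'])*1000).round(1),'yaw rel',round(y-np.degrees(np.load('clamp.npy')[2]),2),'F',np.round(o['contact_force'],1),'w',round(o['gripper_width'],3),'g',round(o['grasp_force'],1)); return o
E
python3 -c "
from h import *
o=st()"
```

```text
t 16.9 tcp [ 0.6128 -0.2507  0.1211] clamp xy mm [-2.9  1.3] yaw rel 0.19 F [-0.2  0.4 -0.1] w 0.572 g 31.4
```

Call:
carry_out(
  targets=[
    [0, 0, 2, 0, -0.4],
    [0, 0, 2, 0, -0.4],
    [0, 0, 1.5, 0, -0.4],
    [0, 0, 0.8, 0, -0.4],
    [0, 0, 0.3, 0, -0.4],
    [0, 0, 0.1, 0, -0.4],
    [0, 0, 0, 0, -0.4],
  ],
)

```text
t: 17.6
eef_pos: [0.6134, -0.2517, 0.0551]
tool_rot: [0.0, 0.675, 0.738, 0.0]
contact_force: [-0.2, -0.5, -1.5]
gripper_width: 0.574
grasp_force: 31.4
```

Call:
carry_out(
  targets=[
    [0, 0, 0.1, 0, -0.4],
    [0, 0, 0, 0, 0.3],
    [0, 0, 0, 0, 0.5],
    [0, 0, 0, 0, 0.5],
    [0, 0, -3, 0, 0.5],
    [0, 0, -4, 0, 0.5],
    [0, 0, -5, 0, 1],
    [4, 0, -5, 0, 1],
    [5, 0, 0, 0, 1],
    [5, 0, 0, 0, 1],
    [5, 0, 0, 0, 1],
    [0, 0, 0, 0, 1],
  ],
)

```text
t: 18.8
eef_pos: [0.5971, -0.061, 0.2122]
tool_rot: [-0.002, 0.671, 0.742, 0.002]
contact_force: [-0.3, -0.3, -0.6]
gripper_width: 1.002
grasp_force: 0.0
```

Run:
```python
from h import *
o=st()
t=cal('top'); im=imaging.read_camera('top')
for b in boards(im,t,.064,False,80): print('t',b,inclamp([b[1]/1e3,b[2]/1e3])*1e3)
p=np.load('rack.npy')
P=rack_pt(p,p[3]+.025,p[5],.012); print('M centre',P)
T=R.from_quat(np.roll(o['tool_rot'],-1)).as_matrix()
ex=np.array([np.cos(p[2]),np.sin(p[2])]); g=P[:2]-.0165*ex-o['eef_pos'][:2]; print('delta tool',g@T[:2,0],g@T[:2,1])
```

```text
t 18.8 tcp [ 0.5971 -0.061   0.2122] clamp xy mm [ -2.  191.6] yaw rel 0.75 F [-0.3 -0.3 -0.6] w 1.002 g 0.0
t (array([177., 193.]), 596.8, 276.4, 43.0, 73.3, 8.2) [ 27.2717457  527.74261157]
t (array([218., 184.]), 615.3, 165.2, 43.8, 104.8, 9.1) [ 35.97905479 415.35100704]
t (array([364., 183.]), 611.4, -249.7, 53.0, 104.5, 5.0) [-4.17936646  2.38064345]
M centre [0.617053   0.16177249 0.06955637]
delta tool 0.21858285587842374 0.02581631404029543
```

Board_b is on the pile, parallel to the clamp. Next I drag the middle board the same way, lifted slightly off the lip so that it passes the notch.

Call:
carry_out(
  targets=[
    [3, 0.4, 0, -3.8, -1],
    [4.5, 0.6, 0, 0, -1],
    [4.5, 0.6, 0, 0, -1],
    [4.5, 0.3, 0, 0, -1],
    [3.8, 0.2, 2, 0, -1],
    [1.5, 0, 4, 0, -1],
    [0, 0, 4, 0, -1],
    [0, 0, 2, 0, -1],
    [0, 0, 0, 0, -1],
    [0, 0, 0, 0, -1],
  ],
)

```text
t: 19.85
eef_pos: [0.5869, 0.1464, 0.0931]
tool_rot: [0.0, 0.651, 0.759, -0.0]
contact_force: [-0.4, -0.8, -0.1]
gripper_width: -0.0
grasp_force: 0.0
```

Run:
```python
from h import *
o=st(); p=np.load('rack.npy'); P=rack_pt(p,p[3]+.025,p[5],.012)
T=R.from_quat(np.roll(o['tool_rot'],-1)).as_matrix(); print(np.degrees(np.arctan2(T[1,1],T[0,1])-p[2]))
ex=np.array([np.cos(p[2]),np.sin(p[2])]); g=P[:2]-.0165*ex-o['eef_pos'][:2]; print('delta tool',g@T[:2,0],g@T[:2,1])
```

```text
t 19.85 tcp [0.5869 0.1464 0.0931] clamp xy mm [  6.1 399.1] yaw rel 3.76 F [-0.4 -0.8 -0.1] w -0.0 g 0.0
-0.705855952283429
delta tool 0.010427908904584195 0.01563956524945415
```

Call:
carry_out(
  targets=[
    [1, 1.5, 0, -0.7, -1],
    [0, 0, 1.2, 0, -1],
    [0, 0, 0.9, 0, -1],
    [0, 0, 0.5, 0, -1],
    [0, 0, 0.2, 0, -1],
    [0, 0, 0.2, 0, -1],
    [0, 0, 0, 0, -1],
  ],
)

```text
t: 20.55
eef_pos: [0.599, 0.1593, 0.0629]
tool_rot: [-0.0, 0.646, 0.763, -0.0]
contact_force: [-1.6, -1.8, 2.8]
gripper_width: 0.005
grasp_force: 1.6
```

Call:
carry_out(
  targets=[
    [0, 0, 0.2, 0, -1],
    [0, 0.15, -0.1, 0, -1],
    [0, 0.15, -0.1, 0, -1],
    [-0.5, 0, 0, 0, -1],
    [-0.5, 0, 0, 0, -1],
    [-0.5, 0, 0, 0, -1],
    [-0.5, 0, 0, 0, -1],
    [0, 0, 0, 0, -1],
  ],
)

```text
t: 21.35
eef_pos: [0.6035, 0.143, 0.0634]
tool_rot: [-0.003, 0.645, 0.764, -0.0]
contact_force: [-9.0, 3.7, 12.1]
gripper_width: 0.0
grasp_force: 7.6
```

```bash
cat >> h.py <<'E'
def rackboards():
    t=cal('top'); im=imaging.read_camera('top'); p=np.load('rack.npy')
    for b in boards(im,t,.069,False,60):
        d=np.array([b[1],b[2]])/1e3-p[:2]; c,s=np.cos(p[2]),np.sin(p[2]); print(b[0],b[3:],'rack xy',((c*d[0]+s*d[1])*1e3).round(1),((-s*d[0]+c*d[1])*1e3).round(1))
E
python3 - <<'E'
from h import *
st(); rackboards()
E
```

```text
t 21.35 tcp [0.6035 0.143  0.0634] clamp xy mm [ 22.3 394.2] yaw rel 4.64 F [-9.   3.7 12.1] w 0.0 g 7.6
[364. 183.] (52.8, 101.7, 6.8) rack xy -103.7 -403.8
[235. 181.] (34.4, 40.5, -83.4) rack xy -29.2 -48.6
```

Call:
carry_out(
  targets=[
    [-0.7, 0, 0, 0, -1],
    [-0.7, 0, 0, 0, -1],
    [-0.7, 0, 0, 0, -1],
    [-0.7, 0, 0, 0, -1],
    [-0.7, 0, 0, 0, -1],
    [-0.7, 0, 0, 0, -1],
    [-0.7, 0, 0, 0, -1],
    [-0.7, 0, 0, 0, -1],
    [0, 0, 0, 0, -1],
  ],
)

```text
t: 22.3
eef_pos: [0.613, 0.087, 0.0634]
tool_rot: [-0.002, 0.645, 0.764, -0.0]
contact_force: [-9.3, 2.4, 14.1]
gripper_width: -0.0
grasp_force: 7.9
```

Run:
```python
from h import *
st(); rackboards()
```

```text
t 22.3 tcp [0.613  0.087  0.0634] clamp xy mm [ 26.9 337.7] yaw rel 4.6 F [-9.3  2.4 14.1] w -0.0 g 7.9
[175. 193.] (43.3, 58.6, 10.1) rack xy -32.8 123.9
[364. 183.] (52.6, 103.1, 5.8) rack xy -104.3 -402.9
[256. 177.] (26.5, 40.1, -85.0) rack xy -29.1 -107.9
```

Call:
carry_out(
  targets=[
    [-0.7, 0, 0, 0, -1],
    [-0.7, 0, 0, 0, -1],
    [-0.7, 0, 0, 0, -1],
    [-0.7, 0, 0, 0, -1],
    [-0.7, 0, 0, 0, -1],
    [-0.7, 0, 0, 0, -1],
    [-0.7, 0, 0, 0, -1],
    [-0.7, 0, 0, 0, -1],
    [-0.7, 0, 0, 0, -1],
    [-0.7, 0, 0, 0, -1],
    [-0.7, 0, 0, 0, -1],
    [0, 0, 0, 0, -1],
  ],
)

```text
t: 23.55
eef_pos: [0.6256, 0.0107, 0.0633]
tool_rot: [-0.003, 0.645, 0.764, -0.0]
contact_force: [-9.4, 3.5, 12.8]
gripper_width: -0.0
grasp_force: 8.0
```

Run:
```python
from h import *
st(); rackboards()
```

```text
t 23.55 tcp [0.6256 0.0107 0.0633] clamp xy mm [ 32.7 260.6] yaw rel 4.58 F [-9.4  3.5 12.8] w -0.0 g 8.0
[177. 193.] (43.3, 73.8, 9.4) rack xy -33.0 116.4
[364. 183.] (52.4, 104.5, 6.8) rack xy -104.0 -404.7
[284. 172.] (16.4, 43.6, 84.3) rack xy -29.2 -188.9
```

Call:
carry_out(
  targets=[
    [-0.7, 0, 0, 0, -1],
    [-0.7, 0, 0, 0, -1],
    [0, 0, 0, 0, -1],
    [0, 0, -2, 0, -1],
    [0, 0, -4, 0, -1],
    [0, 0, -4, 0, 1],
    [2.5, 0.5, -4, 0, 1],
    [2, 0.5, -4, 0, 1],
    [0, 0, -3, 0, 1],
    [0, 0, 0, 0, 1],
    [0, 0, 0, 0, 1],
  ],
)

```text
t: 24.7
eef_pos: [0.6327, 0.0416, 0.2732]
tool_rot: [0.0, 0.646, 0.764, 0.001]
contact_force: [0.3, -0.9, -0.5]
gripper_width: 0.993
grasp_force: 0.0
```

Run:
```python
from h import *
o=st(); rackboards()
c=cal('wrist'); im=imaging.read_camera('wrist'); p=np.load('rack.npy')
cv2.imwrite('pics/w6.png',im[:,:,::-1])
hsv=cv2.cvtColor(im,cv2.COLOR_RGB2HSV); m=cv2.inRange(hsv,(4,165,60),(13,255,255)); m=cv2.morphologyEx(m,cv2.MORPH_OPEN,np.ones((3,3)))
n=np.array([-S35*np.cos(p[2]),-S35*np.sin(p[2]),C35]); P0=rack_pt(p,0,0,.012)
ex=rack_pt(p,1,0,0)-rack_pt(p,0,0,0); ey=np.array([-np.sin(p[2]),np.cos(p[2]),0])
for k in cv2.findContours(m,cv2.RETR_EXTERNAL,cv2.CHAIN_APPROX_NONE)[0]:
    if cv2.contourArea(k)<300: continue
    O,d=ray(c,k[:,0],True); X=O+d*(((P0-O)@n)/(d@n))[:,None]-P0
    print(k[:,0].mean(0),cv2.minAreaRect((np.c_[X@ex,X@ey]*1000).astype(np.float32)))
```

```text
t 24.7 tcp [0.6327 0.0416 0.2732] clamp xy mm [ 42.5 290.7] yaw rel 4.55 F [ 0.3 -0.9 -0.5] w 0.993 g 0.0
[174. 195.] (40.0, 56.6, 7.4) rack xy -31.7 124.8
[364. 183.] (52.9, 103.4, 5.4) rack xy -104.5 -404.1
[275. 174.] (42.2, 102.9, 9.2) rack xy -32.2 -161.1
[319.41702128 211.09361702] ((24.199888229370117, -162.35977172851562), (104.2761001586914, 50.13398361206055), 89.68307495117188)
```

The middle board now overhangs the same way, with its centre at rack y = -162 mm. I repeat the grip.

Call:
carry_out(
  targets=[
    [-2.5, 0.3, 0, 0, 1],
    [-2.8, 0.3, 2, 0, 1],
    [-2.6, 0.2, 3, 0, 1],
    [0, 0, 4, 0, 1],
    [0, 0, 4, 0, 1],
    [0, 0, 4, 0, 1],
    [0, 0, 3, 0, 1],
    [0, 0, 2, 0, 1],
    [0, 0, 1, 0, 1],
    [0, 0, 0, 0, 1],
    [0, 0, 0, 0, 1],
  ],
)

```text
t: 25.9
eef_pos: [0.6538, -0.0351, 0.043]
tool_rot: [0.0, 0.646, 0.764, 0.0]
contact_force: [0.4, 0.1, 0.1]
gripper_width: 1.002
grasp_force: 0.0
```

```bash
python3 -c "
from h import *
o=st()"
```

```text
t 25.9 tcp [ 0.6538 -0.0351  0.043 ] clamp xy mm [ 56.8 212.4] yaw rel 4.54 F [0.4 0.1 0.1] w 1.002 g 0.0
```

Call:
carry_out(
  targets=[
    [0, 0, 0, 0, 0.4],
    [0, 0, 0, 0, 0.2],
    [0, 0, 0, 0, 0.1],
    [0, 0, 0, 0, 0],
    [0, 0, 0, 0, -0.2],
    [0, 0, 0, 0, -0.4],
    [0, 0, 0, 0, -0.4],
    [0, 0, 0, 0, -0.4],
  ],
  force=40,
)

```text
t: 26.7
eef_pos: [0.6537, -0.0351, 0.0426]
tool_rot: [0.0, 0.646, 0.764, 0.0]
contact_force: [-1.1, -1.7, 1.2]
gripper_width: 0.299
grasp_force: 1.1
```

Call:
carry_out(
  targets=[
    [0, 0, -0.5, 0, -0.4],
    [0, 0, -0.5, 0, -0.4],
    [0, 0, -1, 0, -0.4],
    [0, 0, -2, 0, -0.4],
    [0, 0, -2, 0, -0.4],
    [0, 0, -2, 0, -0.4],
    [0, 0, 0, 0, -0.4],
  ],
)

```text
t: 27.4
eef_pos: [0.6561, -0.0347, 0.1265]
tool_rot: [0.002, 0.646, 0.764, 0.002]
contact_force: [1.3, 0.2, -0.2]
gripper_width: 0.298
grasp_force: 0.0
```

The grip missed. I check numerically where the board is.

Run:
```python
from h import *
o=st(); rackboards()
c=cal('wrist'); im=imaging.read_camera('wrist'); p=np.load('rack.npy'); s=imaging.read_camera('scene')
t=imaging.read_camera('top')
a=cv2.resize(im[:,100:560,::-1],(400,348)); b=cv2.resize(s[140:260,270:410,::-1],(400,343),interpolation=cv2.INTER_CUBIC)
d=cv2.resize(t[130:220,140:420,::-1],(800,250),interpolation=cv2.INTER_CUBIC)
o=np.zeros((600,800,3),np.uint8); o[:348,:400]=a; o[:343,400:]=b; o[348:598]=d
cv2.imwrite('pics/miss.png',o)
```

```text
t 27.4 tcp [ 0.6561 -0.0347  0.1265] clamp xy mm [ 59.1 212.6] yaw rel 4.56 F [ 1.3  0.2 -0.2] w 0.298 g 0.0
[177. 193.] (43.3, 73.9, 9.1) rack xy -32.9 116.4
[364. 182.] (48.2, 101.4, -1.4) rack xy -101.9 -403.1
```

View pics/miss.png

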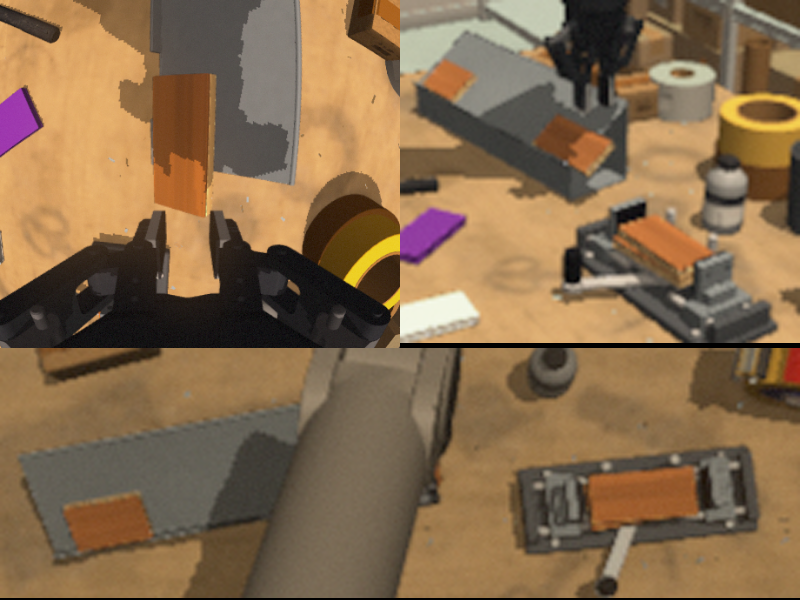

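The board is still on the rack end at (180,140) of the left panel, overhanging and level; the pads slipped off it. I measure it and go lower.

Call:
carry_out(
  targets=[
    [3, 0, -4, 0, 1],
    [4, 0, -4, 0, 1],
    [0, 0, -4, 0, 1],
    [0, 0, -3, 0, 1],
    [0, 0, 0, 0, 1],
    [0, 0, 0, 0, 1],
  ],
)

```text
t: 28.2
eef_pos: [0.6425, 0.0297, 0.2675]
tool_rot: [-0.0, 0.646, 0.764, -0.0]
contact_force: [-0.1, -0.0, -1.6]
gripper_width: 1.001
grasp_force: 0.0
```

```bash
cat >> h.py <<'E'
def slope():
    c=cal('wrist'); im=imaging.read_camera('wrist'); p=np.load('rack.npy')
    hsv=cv2.cvtColor(im,cv2.COLOR_RGB2HSV); m=cv2.inRange(hsv,(4,165,60),(13,255,255)); m=cv2.morphologyEx(m,cv2.MORPH_OPEN,np.ones((3,3)))
    n=np.array([-S35*np.cos(p[2]),-S35*np.sin(p[2]),C35]); P0=rack_pt(p,0,0,.012)
    ex=rack_pt(p,1,0,0)-rack_pt(p,0,0,0); ey=np.array([-np.sin(p[2]),np.cos(p[2]),0])
    for k in cv2.findContours(m,cv2.RETR_EXTERNAL,cv2.CHAIN_APPROX_NONE)[0]:
        if cv2.contourArea(k)<300: continue
        O,d=ray(c,k[:,0],True); X=O+d*(((P0-O)@n)/(d@n))[:,None]-P0
        print(k[:,0].mean(0).round(),np.round(cv2.minAreaRect((np.c_[X@ex,X@ey]*1000).astype(np.float32))[0],1),cv2.minAreaRect((np.c_[X@ex,X@ey]*1000).astype(np.float32))[1:])
E
python3 -c "
from h import *
st();slope()"
```

```text
t 28.2 tcp [0.6425 0.0297 0.2675] clamp xy mm [ 51.2 278. ] yaw rel 4.56 F [-0.1 -0.  -1.6] w 1.001 g 0.0
[312. 201.] [  24.5 -161.2] ((104.19690704345703, 49.659854888916016), 89.37240600585938)
```

Call:
carry_out(
  targets=[
    [-2, 0, 0, 0, 1],
    [-2.2, 0, 2, 0, 1],
    [-2.3, -0.1, 3, 0, 1],
    [0, 0, 4, 0, 1],
    [0, 0, 4, 0, 1],
    [0, 0, 4, 0, 1],
    [0, 0, 3, 0, 1],
    [0, 0, 2, 0, 1],
    [0, 0, 1.4, 0, 1],
    [0, 0, 0, 0, 1],
    [0, 0, 0, 0, 1],
  ],
)

```text
t: 29.35
eef_pos: [0.6524, -0.0349, 0.0338]
tool_rot: [-0.0, 0.646, 0.764, -0.0]
contact_force: [0.4, 0.5, 0.8]
gripper_width: 1.002
grasp_force: 0.0
```

Call:
carry_out(
  targets=[
    [0, 0, 0, 0, 0.4],
    [0, 0, 0, 0, 0.2],
    [0, 0, 0, 0, 0.1],
    [0, 0, 0, 0, 0],
    [0, 0, 0, 0, -0.1],
    [0, 0, 0, 0, -0.1],
    [0, 0, 0, 0, -0.1],
  ],
  force=40,
)

```text
t: 30.05
eef_pos: [0.6518, -0.0351, 0.0346]
tool_rot: [-0.0, 0.646, 0.764, -0.0]
contact_force: [-4.1, -0.8, 6.5]
gripper_width: 0.511
grasp_force: 39.4
```

Call:
carry_out(
  targets=[
    [0, 0, -0.5, 0, -0.1],
    [0, 0, -0.5, 0, -0.1],
    [0, 0, -1, 0, -0.1],
    [0, 0, -2, 0, -0.1],
    [0, 0, -2, 0, -0.1],
    [0, 0, -2, 0, -0.1],
    [0, 0, -1, 0, -0.1],
    [0, 0, 0, 0, -0.1],
  ],
)

```text
t: 30.85
eef_pos: [0.6537, -0.0347, 0.1259]
tool_rot: [0.001, 0.646, 0.764, 0.001]
contact_force: [-0.1, 0.8, -0.8]
gripper_width: 0.509
grasp_force: 41.3
```

Call:
carry_out(
  targets=[
    [-0.9, -2, 0, 0, -0.1],
    [-0.9, -3, 0, 0, -0.1],
    [-0.9, -3, 0, 0, -0.1],
    [-0.9, -3.2, 0, 0, -0.1],
    [0, 0, 2.5, 0, -0.1],
    [0, 0, 3, 0, -0.1],
    [0, 0, 3, 0, -0.1],
    [0, 0, 2, 0, -0.1],
    [0, 0, 0.8, 0, -0.1],
    [0, 0, 0.4, 0, -0.1],
    [0, 0, 0.4, 0, -0.1],
    [0, 0, 0, 0, -0.1],
  ],
)

```text
t: 32.05
eef_pos: [0.5483, -0.0888, 0.0032]
tool_rot: [0.0, 0.646, 0.764, 0.0]
contact_force: [-0.2, 0.1, -0.4]
gripper_width: 0.51
grasp_force: 41.3
```

Call:
carry_out(
  targets=[
    [0, 0, 0, 0, -0.1],
    [0, 0, 0, 0, 0.12],
    [0, 0, 0, 0, 0.2],
    [0, 0, 0, 0, 0.4],
    [0, 0, 0, 0, 0.7],
    [0, 0, 0, 0, 1],
    [0, 0, 0, 0, 1],
    [0, 0, -1, 0, 1],
    [0, 0, -4, 0, 1],
    [0, 0, -5, 0, 1],
    [0, 0, -5, 0, 1],
    [0, 0, -3, 0, 1],
  ],
)

```text
t: 33.25
eef_pos: [0.5492, -0.0894, 0.1874]
tool_rot: [0.002, 0.646, 0.763, 0.002]
contact_force: [0.2, -0.1, 0.4]
gripper_width: 0.999
grasp_force: 0.0
```

Run:
```python
from h import *
o=st(); c=cal('wrist'); im=imaging.read_camera('wrist')
T=R.from_quat(np.roll(o['tool_rot'],-1)).as_matrix()
for b in boards(im,c,.012,True):
    v=np.array(b[1:3])/1e3-o['eef_pos'][:2]; print('w',b,v@T[:2,0],v@T[:2,1])
```

```text
t 33.25 tcp [ 0.5492 -0.0894  0.1874] clamp xy mm [-52.1 167.5] yaw rel 4.51 F [ 0.2 -0.1  0.4] w 0.999 g 0.0
w (array([344., 319.]), 623.4, -254.9, 65.4, 68.7, 8.3) -0.17552575120494923 0.045747118385513055
w (array([318., 145.]), 546.4, -51.3, 49.2, 103.7, 8.0) 0.03801041022195865 0.0035080583974957972
```

Board_c is flat, face up, on the same spot. I regrasp it at its middle.

Call:
carry_out(
  targets=[
    [1.9, 0.2, 3, 0, 1],
    [1.9, 0.1, 4, 0, 1],
    [0, 0, 4, 0, 1],
    [0, 0, 3.5, 0, 1],
    [0, 0, 2, 0, 1],
    [0, 0, 1.2, 0, 1],
    [0, 0, 0.7, 0, 1],
    [0, 0, 0.2, 0, 1],
    [0, 0, 0, 0, 1],
  ],
)

```text
t: 34.2
eef_pos: [0.5453, -0.0509, -0.0024]
tool_rot: [0.0, 0.646, 0.764, 0.0]
contact_force: [0.3, -0.9, 0.2]
gripper_width: 0.994
grasp_force: 0.0
```

Run:
```python
from h import *
o=st(); c=cal('wrist'); im=imaging.read_camera('wrist')
T=R.from_quat(np.roll(o['tool_rot'],-1)).as_matrix()
for b in boards(im,c,.012,True):
    v=np.array(b[1:3])/1e3-o['eef_pos'][:2]; print('w',b,v@T[:2,0],v@T[:2,1])
```

```text
t 34.2 tcp [ 0.5453 -0.0509 -0.0024] clamp xy mm [-52.7 206.2] yaw rel 4.55 F [ 0.3 -0.9  0.2] w 0.994 g 0.0
w (array([282., 326.]), 534.4, -85.6, 12.5, 16.3, 11.8) -0.03242478846698318 -0.016479904114135423
w (array([321., 257.]), 545.6, -46.9, 48.9, 95.6, 8.1) 0.0038764077475743524 0.0009944442942209399
```

Call:
carry_out(
  targets=[
    [0, 0, -0.4, 0, 1],
    [0, 0, 0, 0, 0.5],
    [0, 0, 0, 0, 0.2],
    [0, 0, 0, 0, -0.1],
    [0, 0, 0, 0, -0.1],
    [0, 0, 0, 0, -0.1],
  ],
  force=30,
)

```text
t: 34.85
eef_pos: [0.5449, -0.0507, 0.0014]
tool_rot: [0.0, 0.646, 0.764, 0.0]
contact_force: [-0.7, 0.8, 5.7]
gripper_width: 0.573
grasp_force: 30.4
```

Call:
carry_out(
  targets=[
    [0, 0, -2, 0, -0.1],
    [0, 0, -4, 0, -0.1],
    [0, 0, -4, 0, -0.1],
    [-2.5, 0.5, -2, 0, -0.1],
    [-4, 0.7, 0, 0, -0.1],
    [-4.5, 0.7, 0, 0, -0.1],
    [-4.5, 0.7, 0, 0, -0.1],
    [-3.5, 0.5, 0, 0, -0.1],
    [-1.9, 0.3, 0, 0, -0.1],
    [0, 0, 0, 4.5, -0.1],
    [0, 0, 0, 0, -0.1],
    [0, 0, 0, 0, -0.1],
  ],
)

```text
t: 36.05
eef_pos: [0.6127, -0.2505, 0.1205]
tool_rot: [-0.0, 0.674, 0.739, -0.0]
contact_force: [0.4, 0.6, -0.7]
gripper_width: 0.569
grasp_force: 31.9
```

```bash
python3 -c "
from h import *
o=st()"
```

```text
t 36.05 tcp [ 0.6127 -0.2505  0.1205] clamp xy mm [-2.9  1.4] yaw rel 0.2 F [ 0.4  0.6 -0.7] w 0.569 g 31.9
```

Call:
carry_out(
  targets=[
    [0, 0, 2, 0, -0.1],
    [0, 0, 2, 0, -0.1],
    [0, 0, 0.8, 0, -0.1],
    [0, 0, 0.4, 0, -0.1],
    [0, 0, 0.2, 0, -0.1],
    [0, 0, 0, 0, -0.1],
  ],
)

```text
t: 36.65
eef_pos: [0.6133, -0.2513, 0.0674]
tool_rot: [0.0, 0.675, 0.738, 0.0]
contact_force: [0.3, -0.0, 0.7]
gripper_width: 0.573
grasp_force: 31.9
```

Call:
carry_out(
  targets=[
    [0, 0, 0.15, 0, -0.1],
    [0, 0, 0, 0, 0.3],
    [0, 0, 0, 0, 0.7],
    [0, 0, 0, 0, 0.7],
    [0, 0, 1, 0, 0.7],
    [0, 0, 1, 0, 0.7],
    [0, 0, 1, 0, 0.7],
    [0, 0, 0, 0, 0.7],
  ],
)

```text
t: 37.45
eef_pos: [0.6115, -0.2505, 0.033]
tool_rot: [-0.002, 0.675, 0.738, -0.001]
contact_force: [-0.9, 1.2, -0.4]
gripper_width: 0.85
grasp_force: 0.0
```

```bash
python3 -c "
from h import *
o=st()"
```

```text
t 37.45 tcp [ 0.6115 -0.2505  0.033 ] clamp xy mm [-4.2  1.6] yaw rel 0.06 F [-0.9  1.2 -0.4] w 0.85 g 0.0
```

Both fingers straddle the pile. I square it with a gentle squeeze, then push it to the posts.

Call:
carry_out(
  targets=[
    [0, 0, -0.2, 0, 0.4],
    [0, 0, 0, 0, 0.25],
    [0, 0, 0, 0, 0.15],
    [0, 0, 0, 0, 0.05],
    [0, 0, 0, 0, 0.05],
    [0, 0, 0, 0, 0.05],
  ],
  force=20,
)

```text
t: 38.05
eef_pos: [0.6134, -0.2516, 0.0381]
tool_rot: [0.001, 0.675, 0.738, 0.0]
contact_force: [-0.9, -0.5, 6.0]
gripper_width: 0.58
grasp_force: 21.3
```

Call:
carry_out(
  targets=[
    [0, 0.1, 0, 0, 0.05],
    [0, 0.1, 0, 0, 0.05],
    [0, 0.1, 0, 0, 0.05],
    [0, 0, 0, 0, 0.05],
  ],
)

```text
t: 38.45
eef_pos: [0.6141, -0.2516, 0.038]
tool_rot: [-0.001, 0.676, 0.737, -0.001]
contact_force: [-7.3, 0.8, 11.4]
gripper_width: 0.589
grasp_force: 21.5
```

```bash
python3 -c "
from h import *
o=st()"
```

```text
t 38.45 tcp [ 0.6141 -0.2516  0.038 ] clamp xy mm [-1.7  0.3] yaw rel -0.01 F [-7.3  0.8 11.4] w 0.589 g 21.5
```

Call:
carry_out(
  targets=[
    [0, 0, -0.2, 0, 0.05],
    [0, 0.1, 0, 0, 0.05],
    [0, 0.1, 0, 0, 0.05],
    [0, 0, 0, 0, 0.05],
    [0, 0, 0, 0, 0.05],
  ],
)

```text
t: 38.95
eef_pos: [0.6152, -0.2509, 0.0384]
tool_rot: [-0.002, 0.675, 0.738, -0.001]
contact_force: [-7.6, 0.3, 2.5]
gripper_width: 0.584
grasp_force: 20.3
```

```bash
python3 -c "
from h import *
o=st()"
```

```text
t 38.95 tcp [ 0.6152 -0.2509  0.0384] clamp xy mm [-0.5  0.9] yaw rel 0.06 F [-7.6  0.3  2.5] w 0.584 g 20.3
```

Call:
carry_out(
  targets=[
    [0, 0.1, 0, 0, 0.05],
    [0, 0.1, 0, 0, 0.05],
    [0, 0, 0, 0, 0.05],
    [0, 0.1, 0, 0, 0.05],
    [0, 0, 0, 0, 0.05],
  ],
)

```text
t: 39.45
eef_pos: [0.6154, -0.2511, 0.0382]
tool_rot: [-0.004, 0.676, 0.737, -0.003]
contact_force: [-15.8, -0.2, 7.6]
gripper_width: 0.582
grasp_force: 20.1
```

```bash
python3 -c "
from h import *
o=st()"
```

```text
t 39.45 tcp [ 0.6154 -0.2511  0.0382] clamp xy mm [-0.4  0.6] yaw rel -0.04 F [-15.8  -0.2   7.6] w 0.582 g 20.1
```

Call:
carry_out(
  targets=[
    [0, 0, 0, 0, 0.3],
    [0, 0, 0, 0, 0.3],
    [0, 0, 0, 0, 0.3],
    [0, 0.1, 0, 0, 0.3],
    [0, 0.1, 0, 0, 0.3],
    [0, 0, 0, 0, 0.3],
  ],
)

```text
t: 40.05
eef_pos: [0.6182, -0.251, 0.0382]
tool_rot: [-0.004, 0.676, 0.737, -0.002]
contact_force: [-13.2, -0.2, 5.7]
gripper_width: 0.647
grasp_force: 6.6
```

```bash
python3 -c "
from h import *
o=st()"
```

```text
t 40.05 tcp [ 0.6182 -0.251   0.0382] clamp xy mm [2.5 0.5] yaw rel -0.04 F [-13.2  -0.2   5.7] w 0.647 g 6.6
```

Call:
carry_out(
  targets=[
    [0, -0.6, 0, 0, 0.7],
    [0, 0, 0, 0, 0.7],
    [0, 0, -3, 0, 0.7],
    [0, 0, -5, 0, 0.7],
    [-3, -0.5, -5, 0, 1],
    [-4, -1, -5, 0, 1],
    [0, 0, -3, 0, 1],
    [0, 0, 0, 0, 1],
    [0, 0, 0, 0, 1],
  ],
)

```text
t: 40.95
eef_pos: [0.6113, -0.3077, 0.2316]
tool_rot: [0.001, 0.675, 0.738, 0.001]
contact_force: [-0.3, -0.3, -0.2]
gripper_width: 1.001
grasp_force: 0.0
```

Run:
```python
from h import *
o=st(); c=cal('wrist'); im=imaging.read_camera('wrist'); np.save('pics/w9.npy',im); np.save('pics/w9c.npy',c,allow_pickle=True)
yaw=np.degrees(np.load('clamp.npy')[2])
for b in boards(im,c,.076,True): print('w',b,'clamp',inclamp(np.array(b[1:3])/1e3)*1e3,'yaw rel',b[5]-yaw)
# side walls visible? column profile of hue across pile on the -x side
g=cv2.cvtColor(im,cv2.COLOR_RGB2GRAY); O=np.load('clamp.npy'); ex=np.array([np.cos(O[2]),np.sin(O[2])]); ey=np.array([-ex[1],ex[0]])
# handle: dark blob near the expected place
P=lambda x,y,z: np.r_[O[:2]+x*ex+y*ey,z]
u=proj(c,[P(-.088,.045,.06)],True)[0]; print('handle px exp',u)
w=g[int(u[1])-25:int(u[1])+25,int(u[0])-25:int(u[0])+25]; n,l,s,ce=cv2.connectedComponentsWithStats((w<45).astype(np.uint8))
for i in range(1,n):
    if s[i,4]>40: q=ce[i]+[int(u[0])-25,int(u[1])-25]; print(s[i],q,inclamp(atz(c,[q],.06,True)[0])*1e3)
```

```text
t 40.95 tcp [ 0.6113 -0.3077  0.2316] clamp xy mm [ -9.3 -55.4] yaw rel 0.12 F [-0.3 -0.3 -0.2] w 1.001 g 0.0
w (array([325., 131.]), 616.2, -251.8, 49.0, 103.6, 5.0) clamp [ 0.41865796 -0.1309639 ] yaw rel -0.01558650993528854
handle px exp [236.66966704  88.13652684]
```

The top of the pile is square and at the posts: (0.4, -0.1) mm, yaw 0. I check numerically whether a lower board sticks out on the -x side before clamping.

Run:
```python
from h import *
c=np.load('pics/w9c.npy',allow_pickle=True).item(); im=np.load('pics/w9.npy'); O=np.load('clamp.npy')
ex=np.array([np.cos(O[2]),np.sin(O[2])]); ey=np.array([-ex[1],ex[0]])
E=np.array(c['extrinsics']); cam=-E[:3,:3].T@E[:3,3]; print('cam clamp',inclamp(cam)*1e3,cam[2])
P=lambda x,y,z: np.r_[O[:2]+x*ex+y*ey,z]
hsv=cv2.cvtColor(im,cv2.COLOR_RGB2HSV)
for y in (-46,-25,0,25,46):
    print(y,[tuple(int(v) for v in cv2.remap(hsv,*[np.float32([[q]]) for q in proj(c,[P(x/1e3,y/1e3,.076)],True)[0]],cv2.INTER_NEAREST)[0,0]) for x in (-31,-30,-29,-28,-27,-26,-25,-24,-23)])
```

```text
cam clamp [-9.44312128 15.06516267] 0.3732268229729192
-46 [(15, 58, 114), (12, 58, 119), (10, 51, 114), (11, 77, 93), (12, 77, 86), (11, 84, 82), (13, 124, 111), (13, 155, 173), (13, 188, 216)]
-25 [(11, 60, 115), (10, 55, 115), (12, 51, 114), (10, 60, 115), (11, 55, 112), (10, 61, 101), (11, 126, 113), (12, 189, 198), (13, 200, 216)]
0 [(8, 59, 113), (12, 51, 115), (8, 54, 113), (7, 48, 112), (9, 52, 112), (11, 54, 114), (14, 56, 118), (12, 182, 203), (12, 191, 220)]
25 [(11, 45, 114), (10, 64, 87), (12, 71, 79), (11, 62, 90), (11, 46, 110), (12, 45, 114), (12, 88, 102), (11, 153, 128), (12, 177, 141)]
46 [(11, 59, 74), (13, 69, 78), (11, 57, 76), (12, 61, 75), (11, 61, 79), (9, 62, 78), (12, 93, 90), (12, 148, 121), (11, 179, 140)]
```

Nothing sticks out. Now to the lever handle.

Call:
carry_out(
  targets=[
    [2, -1.5, 0, 0, 0.1],
    [3, -2.5, 0, 0, 0.1],
    [3, -2.5, 0, 0, 0.1],
    [2, -1.4, 0, 0, 0.1],
    [0, 0, 2, 6.5, 0.1],
    [0, 0, 4, 6.5, 0.1],
    [0, 0, 3, 6.5, 0.1],
    [0, 0, 0, 6.5, 0.1],
    [0, 0, 0, 0, 0.1],
    [0, 0, 0, 0, 0.1],
  ],
)

```text
t: 42.0
eef_pos: [0.5225, -0.215, 0.1402]
tool_rot: [-0.0, 0.823, 0.569, -0.0]
contact_force: [0.1, -0.5, -0.6]
gripper_width: 0.55
grasp_force: 0.0
```

```bash
python3 -c "
from h import *
o=st()"
```

```text
t 42.0 tcp [ 0.5225 -0.215   0.1402] clamp xy mm [-89.7  44.7] yaw rel -25.71 F [ 0.1 -0.5 -0.6] w 0.55 g 0.0
```

Call:
carry_out(
  targets=[
    [0, 0, 2.5, 0, 0.1],
    [0, 0, 3, 0, 0.1],
    [0, 0, 2.5, 0, 0.1],
    [0, 0, 1.8, 0, 0.1],
    [0, 0, 1, 0, 0.1],
    [0, 0, 0, 0, 0.1],
  ],
)

```text
t: 42.6
eef_pos: [0.5221, -0.2153, 0.032]
tool_rot: [-0.001, 0.823, 0.568, -0.0]
contact_force: [0.2, 0.7, 0.2]
gripper_width: 0.548
grasp_force: 0.0
```

Call:
carry_out(
  targets=[
    [0, 0, 0, 0, -0.3],
    [0, 0, 0, 0, -0.6],
    [0, 0, 0, 0, -0.8],
    [0, 0, 0, 0, -0.8],
    [0, 0, 0, 0, -0.8],
    [0, 0, 0, 0, -0.8],
  ],
  force=30,
)

```text
t: 43.2
eef_pos: [0.5222, -0.2155, 0.0339]
tool_rot: [-0.0, 0.824, 0.567, 0.0]
contact_force: [-2.9, 0.9, 6.3]
gripper_width: 0.232
grasp_force: 29.2
```

```bash
python3 -c "
from h import *
o=st()"
```

```text
t 43.2 tcp [ 0.5222 -0.2155  0.0339] clamp xy mm [-90.   44.3] yaw rel -25.92 F [-2.9  0.9  6.3] w 0.232 g 29.2
```

Call:
carry_out(
  targets=[
    [-0.4, 0, 0, -2, -0.8],
    [-0.7, 0.02, 0, -4, -0.8],
    [-0.7, 0.02, 0, -4, -0.8],
    [-0.7, 0.02, 0, -4, -0.8],
    [-0.7, 0.02, 0, -4, -0.8],
    [-0.7, 0.02, 0, -4, -0.8],
    [-0.7, 0.02, 0, -4, -0.8],
    [-0.7, 0.02, 0, -4, -0.8],
    [-0.7, 0.02, 0, -4, -0.8],
    [0, 0, 0, 0, -0.8],
  ],
)

```text
t: 44.2
eef_pos: [0.5183, -0.2749, 0.0339]
tool_rot: [0.0, 0.622, 0.783, 0.0]
contact_force: [-1.4, 1.2, 6.9]
gripper_width: 0.23
grasp_force: 30.3
```

```bash
cat >> h.py <<'E'
def lev():
    o=st(); q=inclamp(o['eef_pos'])
    print('lever',(np.arctan2(q[1],q[0])-np.arctan2(.048,-.088))%(2*np.pi),'r',np.hypot(*q))
    c,s=np.cos(5*np.pi/180),np.sin(5*np.pi/180); f=o['contact_force']; F=np.array([c*f[0]+s*f[1],-s*f[0]+c*f[1]]); u=q/np.hypot(*q)
    print('F radial',F@u,'tangential(ccw)',F@np.array([-u[1],u[0]]))
E
python3 -c "
from h import *
lev()"
```

```text
t 44.2 tcp [ 0.5183 -0.2749  0.0339] clamp xy mm [-99.2 -14.6] yaw rel 8.11 F [-1.4  1.2  6.9] w 0.23 g 30.3
lever 0.6455746427941769 r 0.10023161458577591
F radial 1.07549741546089 tangential(ccw) -1.5097550244056095
```

Call:
carry_out(
  targets=[
    [-0.5, 0.02, 0, -3, -0.8],
    [-0.5, 0.02, 0, -3, -0.8],
    [-0.5, 0.02, 0, -3, -0.8],
    [-0.35, 0, 0, -2, -0.8],
    [0, 0, 0, 0, -0.8],
    [0, 0, 0, 0, -0.8],
  ],
)

```text
t: 44.8
eef_pos: [0.5241, -0.2921, 0.0339]
tool_rot: [0.0, 0.545, 0.839, 0.0]
contact_force: [-2.6, 0.4, 5.9]
gripper_width: 0.229
grasp_force: 30.4
```

```bash
python3 -c "
from h import *
lev()"
```

```text
t 44.8 tcp [ 0.5241 -0.2921  0.0339] clamp xy mm [-94.9 -32.2] yaw rel 18.96 F [-2.6  0.4  5.9] w 0.229 g 30.4
lever 0.8269256343525768 r 0.1002253945567561
F radial 2.2417819064814757 tangential(ccw) -1.3994398175479816
```

Call:
carry_out(
  targets=[
    [-0.3, 0, 0, -1.7, -0.8],
    [-0.3, 0, 0, -1.7, -0.8],
    [0, 0, 0, 0, -0.8],
    [0, 0, 0, 0, -0.8],
  ],
)

```text
t: 45.2
eef_pos: [0.5253, -0.2947, 0.0338]
tool_rot: [-0.002, 0.519, 0.855, 0.001]
contact_force: [-6.9, 8.7, 13.7]
gripper_width: 0.231
grasp_force: 31.2
```

```bash
python3 -c "
from h import *
lev()"
```

```text
t 45.2 tcp [ 0.5253 -0.2947  0.0338] clamp xy mm [-93.9 -34.9] yaw rel 22.4 F [-6.9  8.7 13.7] w 0.231 g 31.2
lever 0.855436568389603 r 0.10014944289631766
F radial 2.477901886291396 tangential(ccw) -10.812886426364784
```

Call:
carry_out(
  targets=[
    [-0.2, 0, 0, 0, -0.8],
    [-0.2, 0, 0, 0, -0.8],
    [0, 0, 0, 0, -0.8],
    [0, 0, 0, 0, -0.8],
  ],
)

```text
t: 45.6
eef_pos: [0.5256, -0.2954, 0.0336]
tool_rot: [-0.005, 0.519, 0.855, 0.002]
contact_force: [-11.7, 16.0, 22.8]
gripper_width: 0.233
grasp_force: 32.0
```

```bash
python3 -c "
from h import *
lev()"
```

```text
t 45.6 tcp [ 0.5256 -0.2954  0.0336] clamp xy mm [-93.6 -35.6] yaw rel 22.48 F [-11.7  16.   22.8] w 0.233 g 32.0
lever 0.8630436565771262 r 0.10019157600750384
F radial 3.538044242790323 tangential(ccw) -19.538671247678217
```

Call:
carry_out(
  targets=[
    [0.2, 0, 0, 0, -0.8],
    [0.2, 0, 0, 0, -0.8],
    [0, 0, 0, 0, -0.2],
    [0, 0, 0, 0, 0.1],
    [0, 0, 0, 0, 0.1],
    [0, 0, -2, 0, 0.1],
    [0, 0, -4, 0, 0.1],
    [0, 0, -5, 0, 0.1],
    [-4, 0, -5, 0, 1],
    [-4, 0, -4, 0, 1],
    [0, 0, 0, 0, 1],
    [0, 0, 0, 0, 1],
  ],
)

```text
t: 46.8
eef_pos: [0.5573, -0.3577, 0.2176]
tool_rot: [0.001, 0.52, 0.854, -0.0]
contact_force: [-0.0, 0.2, -0.4]
gripper_width: 1.001
grasp_force: 0.0
```

Run:
```python
from h import *
o=st(); yaw=np.degrees(np.load('clamp.npy')[2])
c=cal('wrist'); im=imaging.read_camera('wrist')
for b in boards(im,c,.076,True): print('w',b,'clamp',inclamp(np.array(b[1:3])/1e3)*1e3,'yaw rel',b[5]-yaw)
O=np.load('clamp.npy'); ex=np.array([np.cos(O[2]),np.sin(O[2])]); ey=np.array([-ex[1],ex[0]])
u=proj(c,[np.r_[O[:2]-.0936*ex-.0356*ey,.06]],True)[0].astype(int); g=cv2.cvtColor(im,cv2.COLOR_RGB2GRAY); print('handle exp',u)
x0,y0=max(u[0]-25,0),max(u[1]-25,0); w=g[y0:u[1]+25,x0:u[0]+25]; n,l,s,ce=cv2.connectedComponentsWithStats((w<55).astype(np.uint8))
for i in range(1,n):
    if s[i,4]>40: print(s[i],ce[i]+[x0,y0])
t=imaging.read_camera('top'); t0=np.load('pics/top0.npy')
d=cv2.absdiff(t,t0).max(2)
for nme,(a,b) in dict(tape=(451,217),ink=(333,137),marker=(241,248)).items(): print(nme,d[b-14:b+14,a-14:a+14].mean())
for b in boards(t,cal('top'),.076,False,60): print('t',b,inclamp(np.array(b[1:3])/1e3)*1e3)
```

```text
t 46.8 tcp [ 0.5573 -0.3577  0.2176] clamp xy mm [ -67.5 -100.5] yaw rel 22.35 F [-0.   0.2 -0.4] w 1.001 g 0.0
w (array([419., 122.]), 615.5, -251.8, 50.0, 105.2, 4.8) clamp [-0.27866171 -0.06976518] yaw rel -0.21558650993528872
handle exp [315 115]
[ 17  13  19  19 216] [316.01388889 111.95833333]
tape 54.20025510204081
ink 6.774234693877551
marker 7.00765306122449
t (array([178., 193.]), 595.3, 274.2, 42.8, 75.4, 9.1) [ 25.58515044 525.68217559]
t (array([365., 181.]), 615.8, -250.8, 48.2, 105.1, 5.8) [0.10761632 0.90017775]
```

Run:
```python
from h import *
c=cal('wrist'); print(inclamp(atz(c,[[316,112]],.06,True)[0])*1e3)
t=imaging.read_camera('top'); t0=np.load('pics/top0.npy')
for i in (t0,t):
    h=cv2.cvtColor(i[190:245,425:480],cv2.COLOR_RGB2HSV); m=cv2.inRange(h,(20,150,60),(35,255,255)); print(m.sum()/255,np.argwhere(m).mean(0) if m.any() else None, i[217,451])
w=imaging.read_camera('scene'); w0=np.load('pics/scene0.npy')
for i in (w0,w):
    h=cv2.cvtColor(i[275:320,360:410],cv2.COLOR_RGB2HSV); m=cv2.inRange(h,(20,150,60),(35,255,255)); print(m.sum()/255,np.argwhere(m).mean(0) if m.any() else None)
```

```text
[-95.6807051  -29.38315036]
324.0 [27.70679012 23.89197531] [56 46 29]
7.0 [33.28571429 36.28571429] [128 114  91]
536.0 [22.30783582 23.62313433]
542.0 [22.34686347 23.67343173]
```

Run:
```python
from h import *
c=cal('wrist'); im=imaging.read_camera('wrist'); E=np.array(c['extrinsics']); cam=-E[:3,:3].T@E[:3,3]; print('cam',inclamp(cam)*1e3,cam[2])
g=cv2.cvtColor(im,cv2.COLOR_RGB2GRAY)[96:132:2,294:340:2]
print('\n'.join(' '.join('%3d'%v for v in r) for r in g))
O=np.load('clamp.npy'); ex=np.array([np.cos(O[2]),np.sin(O[2])]); ey=np.array([-ex[1],ex[0]])
for L in (.80,.83,.865):
    a=np.arctan2(.048,-.088)+L; print(L,[proj(c,[np.r_[O[:2]+.1*np.cos(a)*ex+.1*np.sin(a)*ey,z]],True)[0].round(1).tolist() for z in (.06,.022)])
```

```text
cam [-94.58115634 -33.02366606] 0.35722976807689194
103  98 101 102 105 155 104 106 101 103 103 102 102 102 104 103 107 103 105 101 102  99 101
101 101 103 105 103 107 108 106 104 104 102 100 102 100 100 102 103 103 103 104 104  95  98
106 105 106 104 108 108 107 109 105 100 100 100 104 103 100  99 103 103 104 103 101 101 101
108 104 109 107 109 106 107 110 109 105 105 104 103 101 100 103 103 103 130 134 101  96 102
106 107 105 107 108 123 130 129 107 106 103 104 102 102 101 105 103 103 103 144  97 100 155
107 110 109 105 110 160 166 168 114  94  80  75  77 101 100 100 102 103  98  99  98 100 103
105 106 108 107 119 168 168 157  65  51  52  49  52  47  49  93 102  99  98  98  97 102 102
104 104 108 107 156 170 163  65  47  56  55  52  54  53  46  67 104 136 136 134 128 113 109
121 107 111 111 171 170 128  53  54  59  57  55  55  57  54  49  93 206 206 206 204 203 198
142 108 109 107 174 169 117  49  56  57  55  56  52  56  54  51 118 208 208 208 210 210 211
112 158 110 145 173 171  74  50  52  51  53  54  53  53  56  52  74 207 210 212 209 211 211
174 174 172 171 171 167 108  49  55  54  53  55  53  55  53  53  92 205 207 206 206 208 207
172 173 174 171 169 170 134  52  47  49  54  50  51  55  49  51 152 207 206 208 207 206 206
173 171 169 169 168 170 156  88  51  50  48  50  55  59  57  73 171 147 202 203 205 170 207
168 170 167 167 170 170 169 154  62  49  51  62  50  53  45 132 136 142 147 154 164 175 178
169 168 168 169 171 169 169 165 158 151 117  71  85 153 158 166 165 163 161 163 155 153 141
165 167 169 165 167 166 169 170 165 164 165 166 165 166 165 166 167 162 160 162 160 158 155
166 166 167 166 165 165 167 167 167 170 166 166 166 166 165 166 163 163 161 161 162 160 161
0.8 [[316.0, 112.6], [315.9, 113.0]]
0.83 [[315.7, 115.7], [315.7, 115.8]]
0.865 [[315.6, 119.4], [315.6, 119.0]]
```

The lever reads about 0.84–0.86 and stays put. The pile is square and the short board and bystanders are unmoved, so I hand in.

```bash
python3 -c "
from station import bot
print(bot.hand_in())"
```

```text
the job is handed in; nothing more can be done
None
```

I handed the job in with the two full-length samples stacked on board_a, flush against the posts, and the lever closed until its resistance rose to about 20 N. Camera checks showed the pile square, and the short board and the bystanders unmoved. The lever stands at about 0.84 rad by camera and 0.86 by arm position, and no verdict came back.

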